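# Close, stow and shut away the slide magazines

### The arm

A 7-joint arm with a two-finger parallel gripper is mounted at the origin on the work surface. World frame = base frame: x ahead of the robot, y to its left, z up, the work surface at z = 0. Lengths are in m, angles in rad, forces in N, time in s.
With the tool pointing down it reaches from about 0.4 to 0.875 m from the base axis. Payload 19.3 kg.
Tool frame: the origin (TCP) lies at the very end of the fingers, on their centre line; the grasp point (between the pads) lies 19 mm behind it; z points along the fingers, y is the direction in which the jaws open and shut (so a half turn about z gives the same grasp; the last joint's range is limited). The gripper opens to 85 mm and grips with 20 to 120 N. Pads are 22 mm wide; open, the fingers measure 114 mm over their backs; the gripper's body (76 mm by 85 mm) begins 54 mm behind the grasp point. The pads swing forward as they close: fully open they stand 13 mm farther back than shut.
Start: joints at [1.201, 0.521, -0.036, 1.599, 0.021, 1.021, -0.113], TCP at [0.185, -0.597, 0.231] pointing down, gripper open.
Joint ranges: [-2.91, 2.91], [-0.3, 2.13], [-1.5, 1.42], [0.17, 2.43], [-1.26, 4.41], [0.16, 1.93], [-2.52, 2.52]. Speed limits (rad/s): [1.89, 1.89, 2.39, 2.39, 3.01, 3.01, 3.01].

### API

Orientations are given as [roll, pitch, yaw] about the fixed x, y, z axes, in that order (R = Rz(yaw) Ry(pitch) Rx(roll)).
In Python, from workcell import bot gives the robot as it stands.
- The arm moves only by the tool apply_moves, never from a script. Its argument "commands" is a list of rows, each an object with "travel": the shift along the tool's x, y, z in m, a list of three; "twist": the turn, a rotation vector about the tool's x, y, z in degrees, a list of three; "claw": the finger opening in m, from 0 to 0.0854. A call has 1 to 10 rows; each row is the pose to reach, as a shift and turn from the pose commanded when the call began, along the tool's axes at that moment; what a row does not reach only later rows make up. A row lasts 1/10 s, in which the tool goes at most 50 mm and 8.59 degrees, less where a joint would pass 70% of its speed; a pose out of reach is approached as far as the arm can. A call with a gripper value outside its range is refused whole. The fingers move at their own pace and stop on an object; "force" is the grip in N (left out, the last holds). Time passes only in rows, so rows that repeat a pose let the fingers close. It gives the time, the measured TCP pose, the force and the opening at its end, in the units of the state.
- bot.observe(): the state, without advancing time (a new reading comes with each control period).
- bot.grab_frame(name): name is "scene" or "side" or "wrist"; returns a dict with "frame" (480x640x3 uint8, blue, green, red), "fx", "fy", "cx", "cy" (pixels), "pose" (4x4, takes a point from camera to world coordinates); the wrist camera has in their place "tool_from_camera" (4x4, takes a point from camera to tool coordinates, whose origin is the TCP and whose axes are the flange's). Camera axes: x right, y up, looking along -z (the intrinsics and any distortion apply to the point x, -y, -z); pixel columns grow to the right and rows downward; lengths in m; the calibration is good to about 2 mm. A picture is of the moment at which its call begins: read the wrist's pose just before it. There is no depth.
- bot.job_done(): hands the job in, once; it reports no verdict.
The state is a dict: "clock": time; "qpos": joint angles; "qd": joint speeds; "joint_efforts": joint torques, N m; "position": TCP position; "tool_rot": TCP orientation; "force": force on the tool from outside, world axes, zero at the start; "moment": the same for the moment, N m; "grip_width": finger opening in m.
Only numpy, scipy, OpenCV 4.12 (cv2) and the standard library are available. Lean on these libraries where they do the work, as an engineer would, in place of code of your own. Each camera call takes 0.05 s, during which the arm holds its last target.

### The job

Put the slide magazines away. Press the push-on lid of each magazine down until it is fully seated, slide every magazine lengthwise into a bay of the cream slide chest until it is fully home against the back wall, then swing the chest's lid down and press it fully shut; leave the film roller, film clip and loupe where they are.

Things in the scene. Friction and masses are not known exactly. Their poses are not given: they have to be found in the camera images.
- chest: Cream plastic slide chest, fixed, open at the front (-x), 125 (x) x 268 (y) x 58 mm high without lid. Origin: centre of its underside; +x to its back wall (inner face x = +60 mm). Floor 4 mm thick, front edge at x = -60 mm. Side walls 6 mm thick, full height, outer faces y = +-134 mm. Three equal brown-floored bays along x at y = -76, 0, +76 mm; any magazine may go in any bay, either end first.
- bay0 (a point): Floor of the bay at chest y = -76 mm (4 mm above the counter): where a magazine's origin lies when it touches the back wall, at chest x = +5 mm; axes as the chest. The bay lies between two rails 39 mm apart (magazine: 36 mm), 4 mm thick, tops 16 mm above the counter, flared to about 46 mm over the front 14 mm.
- bay1 (a point): The same for the middle bay (y = 0). A fixed roof bar crosses all three bays over the rear 35 mm (chest x from +25 to +60 mm), its underside 52.5 mm and top 56.5 mm above the counter: a magazine with its lid seated slides under it, one with its lid up does not.
- bay2 (a point): The same for the bay at y = +76 mm.
- chest_lid (a joint): Angle (rad) of the chest's hinged lid: 0 = fully shut (panel level), grows as it opens, stop at 1.75; starts at 1.25 to 1.6, nearly upright. Stiff friction hinge (0.4 N m): it stays at any angle, so it must be pushed all the way. It swings up and towards chest +x. Panel 127 mm (hinge to front edge) x 268 x 5 mm; shut, its top is 63 mm above the counter.
- chest_lid_hinge (a point): Midpoint of the lid's hinge axis, 58 mm above the counter, at chest x = +62 mm. Axes turn with the lid: -x runs along the panel's underside to its front edge, z is the panel's outward normal (up when shut).
- chest_lid_edge (a point): Middle of the lid's front edge on the outer (upper) face, 127 mm from the hinge; axes as the hinge point. A lip there hangs 22 mm below the panel, so a magazine sticking out over about 10 mm blocks it. On the outer face, 105 mm from the hinge, in the middle, stands a grip fin 12 mm thick, 50 mm along y, 24 mm high.
- film_roller: Bystander: brass film cleaning roller (28 mm dia., 78 mm long) between two dark steel cheeks, 50 x 102 x 36 mm. Origin: centre of its underside. Not to be moved.
- film_clip: Bystander: steel tweezer-shaped film clip lying flat, 120 x 10 mm, about 17 mm high. Origin: centre of its underside. Not to be moved.
- loupe: Bystander: black round loupe, 48 mm across, 45 mm high. Origin: centre of its underside. Not to be moved.
- mag_a: Grey plastic slide magazine (one of two or three alike; None if absent), a box 110 (x) x 36 (y) x 40 mm high without its lid and 46 mm high with the lid seated, about 0.2 kg. Origin: centre of its underside; x along its length, z up. Both ends are alike.
- mag_a_lid (a joint): Height (m) by which the push-on lid of mag_a stands proud: 0 = fully seated, 0.008 = stop, 0.0045 to 0.0075 at the start. The lid is a light grey plate 107 x 33 x 6 mm on top of the magazine, its top 46 mm above the magazine's underside when seated; it moves straight down against about 5 N of friction and stays where it is left.
- mag_b: Grey plastic slide magazine (one of two or three alike; None if absent), a box 110 (x) x 36 (y) x 40 mm high without its lid and 46 mm high with the lid seated, about 0.2 kg. Origin: centre of its underside; x along its length, z up. Both ends are alike.
- mag_b_lid (a joint): Height (m) by which the push-on lid of mag_b stands proud: 0 = fully seated, 0.008 = stop, 0.0045 to 0.0075 at the start. The lid is a light grey plate 107 x 33 x 6 mm on top of the magazine, its top 46 mm above the magazine's underside when seated; it moves straight down against about 5 N of friction and stays where it is left.
- mag_c: Grey plastic slide magazine (one of two or three alike; None if absent), a box 110 (x) x 36 (y) x 40 mm high without its lid and 46 mm high with the lid seated, about 0.2 kg. Origin: centre of its underside; x along its length, z up. Both ends are alike.
- mag_c_lid (a joint): Height (m) by which the push-on lid of mag_c stands proud: 0 = fully seated, 0.008 = stop, 0.0045 to 0.0075 at the start. The lid is a light grey plate 107 x 33 x 6 mm on top of the magazine, its top 46 mm above the magazine's underside when seated; it moves straight down against about 5 N of friction and stays where it is left.
Not all that is in view belongs to the job. Leave any green or pink look-alike of the mag_c alone.

How it is judged:
On the way, in this order (a step that is already met when the one before it is completed fails the run):
1. every magazine stands home in a bay with its own lid seated, the chest lid still open ((horizontal distance between mag_a and bay0 below 0.006 m or horizontal distance between mag_a and bay1 below 0.006 m or horizontal distance between mag_a and bay2 below 0.006 m) and angle between the x axis of each of mag_a, mag_b, mag_c and the x axis of chest, either way round below 0.06 rad and angle between each of mag_a, mag_b, mag_c's own z axis and vertical below 0.06 rad and height (world z) of each of mag_a, mag_b, mag_c below 0.01 m and value of joint each of mag_a_lid, mag_b_lid, mag_c_lid below 0.0015 m and (horizontal distance between mag_b and bay0 below 0.006 m or horizontal distance between mag_b and bay1 below 0.006 m or horizontal distance between mag_b and bay2 below 0.006 m) and (horizontal distance between mag_c and bay0 below 0.006 m or horizontal distance between mag_c and bay1 below 0.006 m or horizontal distance between mag_c and bay2 below 0.006 m) and value of joint chest_lid above 0.3 rad), for 0.2 s.
2. the chest lid is pressed fully shut (value of joint chest_lid below 0.02 rad), for 0.2 s.
At the end, for the whole second after the job is handed in: Every magazine present lies in a bay of the chest within 6 mm of its home point, upright and in line with the bay (within 0.06 rad), its own lid pressed down to within 1.5 mm of fully seated; the chest lid is shut to within 0.02 rad; all is at rest ((horizontal distance between mag_a and bay0 below 0.006 m or horizontal distance between mag_a and bay1 below 0.006 m or horizontal distance between mag_a and bay2 below 0.006 m) and angle between the x axis of each of mag_a, mag_b, mag_c and the x axis of chest, either way round below 0.06 rad and angle between each of mag_a, mag_b, mag_c's own z axis and vertical below 0.06 rad and height (world z) of each of mag_a, mag_b, mag_c below 0.01 m and value of joint each of mag_a_lid, mag_b_lid, mag_c_lid below 0.0015 m and (horizontal distance between mag_b and bay0 below 0.006 m or horizontal distance between mag_b and bay1 below 0.006 m or horizontal distance between mag_b and bay2 below 0.006 m) and (horizontal distance between mag_c and bay0 below 0.006 m or horizontal distance between mag_c and bay1 below 0.006 m or horizontal distance between mag_c and bay2 below 0.006 m) and linear speed of each of mag_a, mag_b, mag_c below 0.02 m/s and value of joint chest_lid below 0.02 rad); the robot touches nothing.
It fails at once if the film roller, film clip or loupe is shifted by more than 25 mm (distance of any of film_roller, film_clip, loupe from where it was at the start of the episode above 0.025 m).
Of mag_a, mag_b, mag_c only 2 to 3 are there at a start; the rules pass over those that are not, and their reading is None.
At some moment in a run one of mag_a, mag_b, mag_c may be knocked a few centimetres aside while the robot is not near it.
Once in a run the grip may slacken for a moment while it holds something.
It also fails if it takes over 210 s, if anything falls off the work surface, if the arm or the gripper's body presses on something with over 40 N, if the wrist force passes 120 N, or if a joint passes its speed limit or range.

## Working session

There is one attempt and no reset: what is moved stays moved. The work goes in short steps, Python scripts to look and compute and a tool call to move; the robot and the scene stay as the last step left them, time stands still between calls to the robot, and variables do not carry over. Pictures are saved under pics/ and viewed, and the job is handed in when it is done.

Besides the shell and the picture viewer there is one more tool, called after ">>>" as name([rows], argument=value, ...), one row to a line, values as JSON. apply_moves: Moves the arm, as the interface text tells. Its arguments: {"type":"object","properties":{"commands":{"type":"array"},"force":{"type":"number"}},"required":["commands"]}

```bash
mkdir -p pics; ls
python3 - <<'E'
from workcell import bot
import cv2,json
s=bot.observe()
print({k:(s[k]) for k in ('clock','qpos','position','tool_rot','force','grip_width')})
for n in ('scene','side','wrist'):
    f=bot.grab_frame(n); cv2.imwrite(f'pics/{n}0.png',f['frame'])
    print(n,f['fx'],f['fy'],f['cx'],f['cy'],[k for k in f],f.get('pose',f.get('tool_from_camera')))
E
```

```text
pics
{'clock': 0.0, 'qpos': array([ 1.20081286,  0.52200378, -0.03636389,  1.5999852 ,  0.02117664,
        1.02110982, -0.11283653]), 'position': array([ 0.18446442, -0.59681053,  0.23073986]), 'tool_rot': array([-3.14047084e+00,  4.21981222e-05,  2.99756001e-01]), 'force': array([ 0.16006956, -1.08178463, -0.22826982]), 'grip_width': 0.08545811721775604}
scene 440.8540191113283 440.8540191113283 314.3729295308499 242.2326546280983 ['frame', 'fx', 'fy', 'cx', 'cy', 'pose'] [[-0.5266825  -0.59841193  0.60374557  1.10245455]
 [ 0.85003762 -0.37614205  0.36871831  0.32960958]
 [ 0.00644866  0.70740393  0.70678009  0.76567239]
 [ 0.          0.          0.          1.        ]]
side 596.6172753506296 596.6172753506296 307.01278093164143 237.69192581081262 ['frame', 'fx', 'fy', 'cx', 'cy', 'pose'] [[-0.9763963   0.11612868 -0.18211096  0.25918578]
 [-0.21594115 -0.54218685  0.81203623  1.12975362]
 [-0.00443747  0.83219442  0.55446619  0.85218783]
 [ 0.          0.          0.          1.        ]]
wrist 429.49514711157 429.49514711157 311.5190171464393 235.83833193737664 ['frame', 'fx', 'fy', 'cx', 'cy', 'tool_from_camera'] [[-1.09216938e-03  9.62743337e-01  2.70414634e-01  6.80813257e-02]
 [ 9.99999355e-01  9.67151496e-04  5.95566937e-04  6.26294309e-04]
 [ 3.11846182e-04  2.70415110e-01 -9.62743772e-01 -1.42766953e-01]
 [ 0.00000000e+00  0.00000000e+00  0.00000000e+00  1.00000000e+00]]
```

View pics/scene0.png

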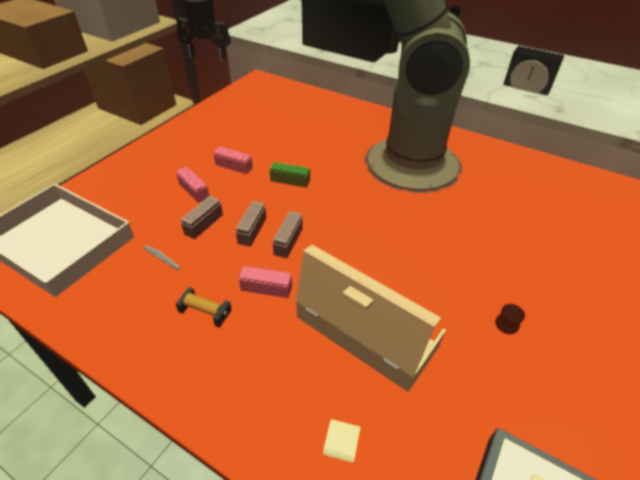

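View pics/side0.png

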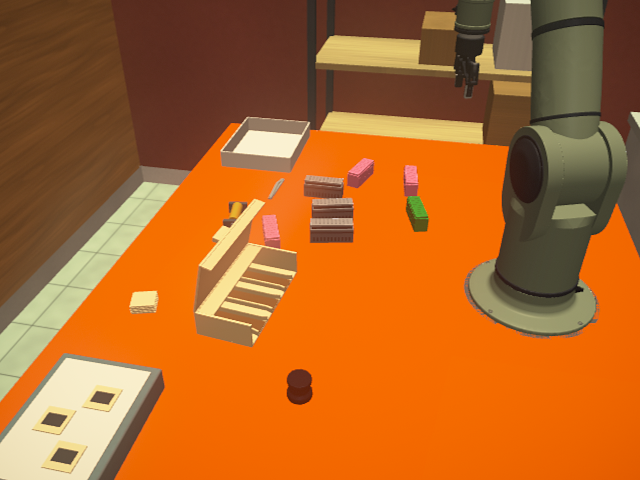

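View pics/wrist0.png

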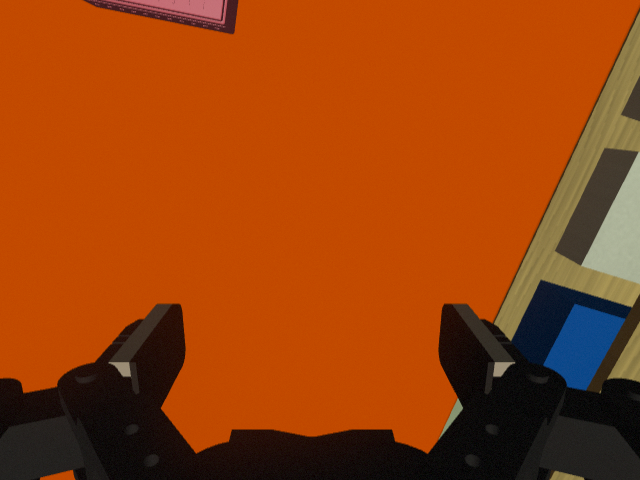

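Scene: grey magazines at about (201,216), (251,222) and (287,233). Look-alikes are pink at (233,158), (192,183), (265,281) and green at (290,174). The chest is at (365,320), the loupe at (510,318), the clip at (160,257) and the roller at (205,305). In the side view the grey ones are at (324,186), (332,207) and (331,229). I choose the three grey ones and will check them in a crop.

```bash
cat > h.py <<'E'
import numpy as np,cv2
from scipy.spatial.transform import Rotation as R
from workcell import bot
def TW(s=None):
    s=s or bot.observe(); T=np.eye(4); T[:3,:3]=R.from_euler('xyz',s['tool_rot']).as_matrix(); T[:3,3]=s['position']; return T
def grab(n):
    T=TW(); f=bot.grab_frame(n)
    if n=='wrist': f['pose']=T@np.array(f['tool_from_camera'])
    f['pose']=np.array(f['pose']); return f
def ray(f,uv):
    u,v=uv; d=np.array([(u-f['cx'])/f['fx'],-(v-f['cy'])/f['fy'],-1]); return f['pose'][:3,3],f['pose'][:3,:3]@d
def onz(f,uv,z):
    o,d=ray(f,uv); return o+d*(z-o[2])/d[2]
def proj(f,p):
    q=f['pose'][:3,:3].T@(np.asarray(p)-f['pose'][:3,3]); return np.array([f['cx']+f['fx']*q[0]/-q[2],f['cy']-f['fy']*q[1]/-q[2]])
def tri(f1,a,f2,b):
    o1,d1=ray(f1,a);o2,d2=ray(f2,b); t=np.linalg.lstsq(np.c_[d1,-d2],o2-o1,rcond=None)[0]
    p,q=o1+t[0]*d1,o2+t[1]*d2; return (p+q)/2,np.linalg.norm(p-q)
E
python3 - <<'E'
import cv2
a=cv2.imread('pics/scene0.png')[130:400,160:460];cv2.imwrite('pics/sc1.png',cv2.resize(a,(800,600) if 0 else None,fx=2.2,fy=2.2,interpolation=cv2.INTER_CUBIC) if 0 else cv2.resize(a,(660,594),interpolation=cv2.INTER_CUBIC))
a=cv2.imread('pics/side0.png')[150:350,180:440];cv2.imwrite('pics/si1.png',cv2.resize(a,(780,600),interpolation=cv2.INTER_CUBIC))
E
```

```text
(no output)
```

View pics/sc1.png

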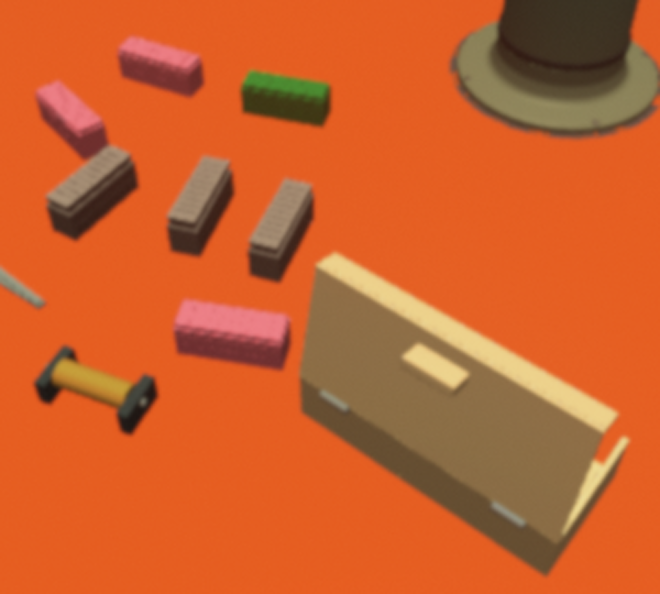

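View pics/si1.png

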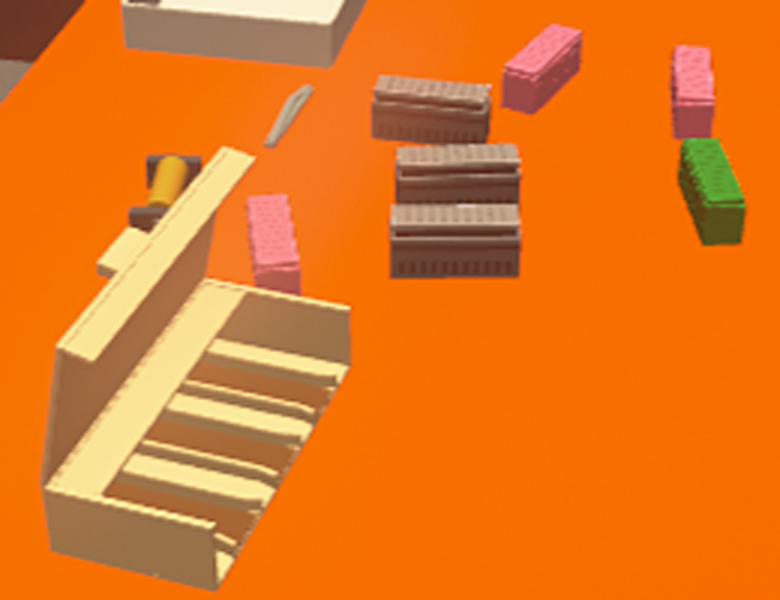

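The crops show three grey magazines with proud lids, all aligned roughly the same way. The chest's opening faces the robot and its lid is upright. Next I measure the corners.

Run:
```python
from h import *
S=bot.grab_frame('side');C=bot.grab_frame('scene')
for f in(S,C): f['pose']=np.array(f['pose'])
cs=lambda x,y:(180+x/3,150+y/3)
cc=lambda x,y:(160+x/2.2,130+y/2.2)
print('chest side')
for n,p,z in [('LFb',(216,590),0),('LFt',(215,528),.058),('LBb',(52,550),0),('LBt',(45,488),.058),('RFt',(350,308),.058),('RFb',(349,370),0),('RBt',(207,280),.058)]:
    print(n,onz(S,cs(*p),z).round(4))
print('chest scene',[onz(C,cc(*p),0).round(4) for p in((303,412),(546,576))], 'lid edge')
for a,b in [((226,148),(337,254)),((58,347),(615,415))]: print(tri(S,cs(*a),C,cc(*b)))
print('mags side: bottom edge near, L,R ; top far L,R')
for n,L in dict(A=[(372,137),(488,143)],B=[(397,210),(519,207)],Cm=[(392,276),(519,276)]).items():
    print(n,[onz(S,cs(*p),0).round(4) for p in L])
for n,L in dict(A=[(376,76),(490,86)],B=[(398,146),(518,146)],Cm=[(392,206),(519,206)]).items():
    print(n,[onz(S,cs(*p),0.052).round(4) for p in L])
print('mags scene lid corners (far-left.. )')
for n,L in dict(A=[(48,196),(115,146),(135,158),(70,208)],B=[(168,214),(205,157),(232,162),(196,222)],Cm=[(250,236),(287,180),(312,186),(278,244)]).items():
    P=np.array([onz(C,cc(*p),0.052) for p in L]);print(n,P.round(4).tolist(),P.mean(0).round(4))
```

```text
chest side
LFb [ 0.562   0.2932 -0.    ]
LFt [0.5588 0.2951 0.058 ]
LBb [0.6846 0.2796 0.    ]
LBt [0.6825 0.2811 0.058 ]
RFt [0.5299 0.0327 0.058 ]
RFb [0.531  0.0354 0.    ]
RBt [0.6492 0.019  0.058 ]
chest scene [array([0.6564, 0.018 , 0.    ]), array([0.6872, 0.2808, 0.    ])] lid edge
(array([0.62118523, 0.0335768 , 0.19099396]), np.float64(0.002657474487486792))
(array([0.65311153, 0.2887035 , 0.18898882]), np.float64(0.0069567890899043))
mags side: bottom edge near, L,R ; top far L,R
A [array([ 0.5947, -0.3297,  0.    ]), array([ 0.4839, -0.3415,  0.    ])]
B [array([ 0.5436, -0.2053,  0.    ]), array([ 0.4373, -0.2332,  0.    ])]
Cm [array([ 0.5257, -0.1009,  0.    ]), array([ 0.4203, -0.1235,  0.    ])]
A [array([ 0.5964, -0.3562,  0.052 ]), array([ 0.4864, -0.3588,  0.052 ])]
B [array([ 0.5479, -0.2296,  0.052 ]), array([ 0.4431, -0.252 ,  0.052 ])]
Cm [array([ 0.5317, -0.1292,  0.052 ]), array([ 0.4266, -0.1517,  0.052 ])]
mags scene lid corners (far-left.. )
A [[0.5958, -0.3548, 0.052], [0.4907, -0.3504, 0.052], [0.4951, -0.3167, 0.052], [0.5974, -0.321, 0.052]] [ 0.5447 -0.3357  0.052 ]
B [[0.5485, -0.2254, 0.052], [0.451, -0.2501, 0.052], [0.4417, -0.2187, 0.052], [0.5424, -0.1923, 0.052]] [ 0.4959 -0.2216  0.052 ]
Cm [[0.5292, -0.1311, 0.052], [0.4342, -0.1482, 0.052], [0.4278, -0.1191, 0.052], [0.5234, -0.0994, 0.052]] [ 0.4786 -0.1245  0.052 ]
```

Chest centre is about (0.607, 0.157) with yaw about -0.117. The back edge, front edge and wall length agree with 268 x 125 mm. I'll go with tool yaw near π so the camera faces the robot, and take a closer look with the wrist camera first.

```bash
cat >> h.py <<'E'
def plan(xyz,yaw=None,T=None):
    s=bot.observe();T=TW(s) if T is None else T
    t=T[:3,:3].T@(np.array(xyz)-T[:3,3])
    rv=np.zeros(3)
    if yaw is not None:
        rv=R.from_matrix(T[:3,:3].T@R.from_euler('xyz',[np.pi,0,yaw]).as_matrix()).as_rotvec(degrees=True)
    print('travel',(t).round(4).tolist(),'twist',rv.round(2).tolist())
def st():
    s=bot.observe();print('t',round(s['clock'],2),'p',s['position'].round(4),'rot',s['tool_rot'].round(4),'F',s['force'].round(1),'w',round(s['grip_width'],4),'q',s['qpos'].round(2))
E
python3 -c "
from h import *
plan([.46,-.25,.28],3.1)"
```

```text
travel [0.3657, -0.2502, -0.0488] twist [-0.01, -0.04, -160.44]
```

>>> apply_moves([
  {"travel": [0.366, -0.25, -0.05], "twist": [0, 0, -160.4], "claw": 0.0},
  {"travel": [0.366, -0.25, -0.05], "twist": [0, 0, -160.4], "claw": 0.0},
  {"travel": [0.366, -0.25, -0.05], "twist": [0, 0, -160.4], "claw": 0.0},
  {"travel": [0.366, -0.25, -0.05], "twist": [0, 0, -160.4], "claw": 0.0},
  {"travel": [0.366, -0.25, -0.05], "twist": [0, 0, -160.4], "claw": 0.0},
  {"travel": [0.366, -0.25, -0.05], "twist": [0, 0, -160.4], "claw": 0.0},
  {"travel": [0.366, -0.25, -0.05], "twist": [0, 0, -160.4], "claw": 0.0},
  {"travel": [0.366, -0.25, -0.05], "twist": [0, 0, -160.4], "claw": 0.0},
  {"travel": [0.366, -0.25, -0.05], "twist": [0, 0, -160.4], "claw": 0.0},
  {"travel": [0.366, -0.25, -0.05], "twist": [0, 0, -160.4], "claw": 0.0},
])

```text
clock: 1.25
position: [0.4641, -0.2447, 0.2822]
tool_rot: [3.139, -0.001, 1.814]
force: [-0.4, -1.0, 0.0]
grip_width: -0.0004
```

```bash
python3 -c "
from h import *
st();plan([.46,-.25,.28],3.1)"
```

```text
t 1.25 p [ 0.4641 -0.2447  0.2822] rot [ 3.1386e+00 -6.0000e-04  1.8136e+00] F [-0.4 -1.   0. ] w -0.0004 q [ 0.77  0.34 -0.51  1.78  0.19  1.06  0.44]
travel [-0.0041, -0.0053, 0.0022] twist [0.17, 0.08, -73.7]
```

>>> apply_moves([
  {"travel": [-0.004, -0.005, 0.002], "twist": [0.17, 0.08, -73.7], "claw": 0.0},
  {"travel": [-0.004, -0.005, 0.002], "twist": [0.17, 0.08, -73.7], "claw": 0.0},
  {"travel": [-0.004, -0.005, 0.002], "twist": [0.17, 0.08, -73.7], "claw": 0.0},
  {"travel": [-0.004, -0.005, 0.002], "twist": [0.17, 0.08, -73.7], "claw": 0.0},
  {"travel": [-0.004, -0.005, 0.002], "twist": [0.17, 0.08, -73.7], "claw": 0.0},
  {"travel": [-0.004, -0.005, 0.002], "twist": [0.17, 0.08, -73.7], "claw": 0.0},
  {"travel": [-0.004, -0.005, 0.002], "twist": [0.17, 0.08, -73.7], "claw": 0.0},
  {"travel": [-0.004, -0.005, 0.002], "twist": [0.17, 0.08, -73.7], "claw": 0.0},
  {"travel": [-0.004, -0.005, 0.002], "twist": [0.17, 0.08, -73.7], "claw": 0.0},
  {"travel": [-0.004, -0.005, 0.002], "twist": [0.17, 0.08, -73.7], "claw": 0.0},
])

```text
clock: 2.25
position: [0.4563, -0.2553, 0.2792]
tool_rot: [-3.14, -0.003, 3.087]
force: [-0.8, -0.4, 0.1]
grip_width: 0.0002
```

```bash
python3 -c "
from h import *
st(); f=grab('wrist'); cv2.imwrite('pics/w1.png',f['frame']); np.save('w1.npy',f['pose'])"
```

```text
t 2.25 p [ 0.4563 -0.2553  0.2792] rot [-3.1405e+00 -2.9000e-03  3.0873e+00] F [-0.8 -0.4  0.1] w 0.0002 q [ 0.98  0.39 -0.77  1.78  0.31  1.1   1.62]
```

View pics/w1.png

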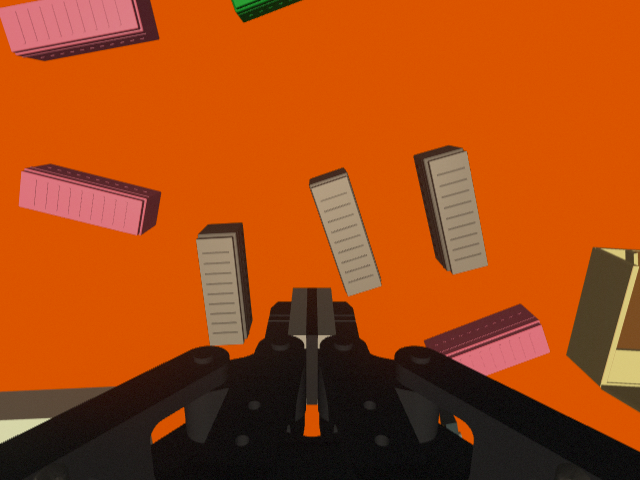

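The wrist view shows the grey lids clearly: A (222,290), B (345,232), C (458,210). I fit the lid tops metrically.

```bash
cat >> h.py <<'E'
def lids(f,z=.052,vmin=115,verbose=True):
    hsv=cv2.cvtColor(f['frame'],cv2.COLOR_BGR2HSV)
    m=((hsv[...,1]<90)&(hsv[...,2]>vmin)).astype(np.uint8)
    m=cv2.morphologyEx(m,cv2.MORPH_CLOSE,np.ones((7,7)))
    m=cv2.morphologyEx(m,cv2.MORPH_OPEN,np.ones((5,5)))
    out=[]
    for c in cv2.findContours(m,cv2.RETR_EXTERNAL,cv2.CHAIN_APPROX_NONE)[0]:
        if cv2.contourArea(c)<800: continue
        P=np.array([onz(f,p[0],z)[:2] for p in c])
        r=cv2.minAreaRect((P*1000).astype(np.float32))
        b=cv2.boxPoints(r); e=max([b[1]-b[0],b[2]-b[1]],key=np.linalg.norm); 
        if e[0]<0:e=-e
        w,l=sorted(r[1]); uv=c[:,0].mean(0)
        if 20<w<50 and 80<l<125: out.append((np.array(r[0])/1000,np.arctan2(e[1],e[0]))); 
        if verbose: print('uv',uv.round(0),'c',np.round(r[0],1),'LxW',round(l,1),round(w,1),'yaw',round(float(np.arctan2(e[1],e[0])),3))
    return out
E
python3 -c "
from h import *
f=grab('wrist')
hsv=cv2.cvtColor(f['frame'],cv2.COLOR_BGR2HSV)
for p in [(225,300),(345,232),(458,220),(240,250),(435,220)]: print(hsv[p[1],p[0]])
lids(f)"
```

```text
[ 17  70 157]
[ 17  69 167]
[ 17  69 158]
[  8 146  56]
[ 10 132  58]
uv [222. 289.] c [ 538.9 -344.2] LxW 109.8 35.4 yaw 0.001
uv [346. 234.] c [ 493. -227.] LxW 109.2 32.8 yaw 0.272
uv [456. 210.] c [ 477.2 -129.3] LxW 109.1 35.9 yaw 0.226
```

```bash
python3 -c "
from h import *
st();f=grab('wrist');lids(f);st()
C=grab('scene');S=grab('side')
# compare: project wrist lid centres into others
for c,y in lids(f,verbose=False):
  p=np.r_[c,.052]; print(proj(C,p).round(1),proj(S,p).round(1))
"
python3 - <<'E'
import cv2
a=cv2.imread('pics/scene0.png')
E
```

```text
t 2.35 p [ 0.4563 -0.2553  0.2793] rot [-3.1402e+00 -2.8000e-03  3.0829e+00] F [-0.4  0.5  1.3] w -0.0001 q [ 0.98  0.39 -0.77  1.78  0.31  1.1   1.62]
uv [222. 289.] c [ 538.9 -344.2] LxW 109.6 35.4 yaw 0.002
uv [346. 234.] c [ 493.  -226.7] LxW 109.1 33.3 yaw 0.274
uv [456. 210.] c [ 477.1 -129.3] LxW 109.1 35.9 yaw 0.227
t 2.4 p [ 0.4564 -0.2553  0.2793] rot [-3.1401e+00 -2.7000e-03  3.0831e+00] F [0.  0.7 0.2] w 0.0 q [ 0.98  0.39 -0.77  1.78  0.31  1.1   1.62]
[201.2 207.6] [324.2 179.2]
[250.3 213.9] [332.6 201.4]
[287.  224.6] [331.8 221. ]
```

Sizes check out (107 x 33 expected), and reprojecting into the side view agrees to about 1 px. I start with C: press its lid with closed fingers.

```bash
python3 -c "
from h import *
plan([.477,-.129,.08],.227+np.pi)"
```

```text
travel [-0.0138, 0.1275, 0.1991] twist [-0.07, -0.17, -16.29]
```

>>> apply_moves([
  {"travel": [-0.014, 0.128, 0.199], "twist": [0, -0.17, -16.3], "claw": 0.0},
  {"travel": [-0.014, 0.128, 0.199], "twist": [0, -0.17, -16.3], "claw": 0.0},
  {"travel": [-0.014, 0.128, 0.199], "twist": [0, -0.17, -16.3], "claw": 0.0},
  {"travel": [-0.014, 0.128, 0.199], "twist": [0, -0.17, -16.3], "claw": 0.0},
  {"travel": [-0.014, 0.128, 0.199], "twist": [0, -0.17, -16.3], "claw": 0.0},
  {"travel": [-0.014, 0.128, 0.199], "twist": [0, -0.17, -16.3], "claw": 0.0},
  {"travel": [-0.014, 0.128, 0.199], "twist": [0, -0.17, -16.3], "claw": 0.0},
  {"travel": [-0.014, 0.128, 0.199], "twist": [0, -0.17, -16.3], "claw": 0.0},
  {"travel": [-0.014, 0.128, 0.199], "twist": [0, -0.17, -16.3], "claw": 0.0},
])

```text
clock: 3.4
position: [0.4774, -0.1296, 0.0811]
tool_rot: [-3.139, 0.001, -2.915]
force: [-0.6, -0.2, 0.3]
grip_width: -0.0001
```

```bash
python3 -c "
from h import *
st();f=grab('wrist');lids(f);cv2.imwrite('pics/w2.png',f['frame']);st();plan([.477,-.129,.05],.227+np.pi)"
```

```text
t 3.4 p [ 0.4774 -0.1296  0.0811] rot [-3.1392e+00  1.3000e-03 -2.9146e+00] F [-0.6 -0.2  0.3] w -0.0001 q [ 0.65  0.63 -0.68  2.03  0.63  0.69  1.36]
uv [318. 230.] c [ 455.8 -132.6] LxW 64.8 32.7 yaw 0.224
uv [100. 254.] c [ 493.2 -224. ] LxW 108.1 39.5 yaw 0.274
t 3.45 p [ 0.4774 -0.1295  0.081 ] rot [-3.1394e+00  1.2000e-03 -2.9144e+00] F [ 0.2 -0.9  0. ] w 0.0001 q [ 0.65  0.63 -0.68  2.03  0.63  0.69  1.36]
travel [0.0003, 0.0007, 0.031] twist [-0.13, 0.07, 0.01]
```

View pics/w2.png

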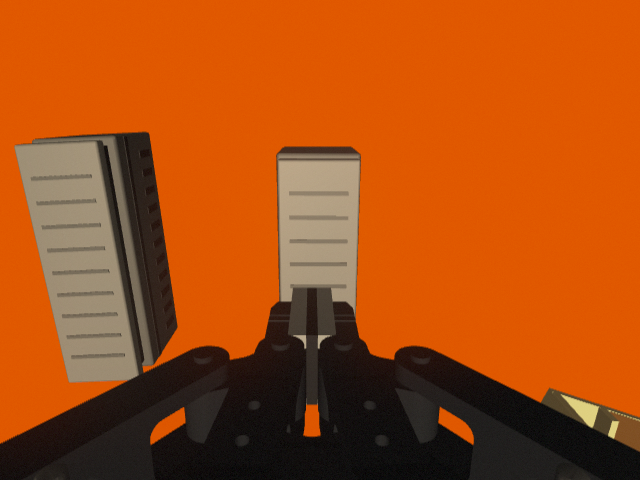

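Fingers are centred over C's lid. Pressing gradually.

>>> apply_moves([
  {"travel": [0, 0.001, 0.022], "twist": [0, 0, 0], "claw": 0.0},
  {"travel": [0, 0.001, 0.026], "twist": [0, 0, 0], "claw": 0.0},
  {"travel": [0, 0.001, 0.03], "twist": [0, 0, 0], "claw": 0.0},
  {"travel": [0, 0.001, 0.032], "twist": [0, 0, 0], "claw": 0.0},
  {"travel": [0, 0.001, 0.034], "twist": [0, 0, 0], "claw": 0.0},
  {"travel": [0, 0.001, 0.035], "twist": [0, 0, 0], "claw": 0.0},
  {"travel": [0, 0.001, 0.035], "twist": [0, 0, 0], "claw": 0.0},
])

```text
clock: 4.15
position: [0.4769, -0.1278, 0.0459]
tool_rot: [-3.139, 0.0, -2.913]
force: [-6.7, -0.4, 19.5]
grip_width: -0.0001
```

>>> apply_moves([
  {"travel": [0, 0, 0.001], "twist": [0, 0, 0], "claw": 0.0},
  {"travel": [0, 0, 0.0015], "twist": [0, 0, 0], "claw": 0.0},
])

```text
clock: 4.35
position: [0.477, -0.1279, 0.0455]
tool_rot: [-3.138, 0.0, -2.913]
force: [-18.9, -0.3, 64.1]
grip_width: -0.0002
```

C's lid is seated: TCP is at the 45.5 mm height with rigid contact. Next I lift, open, and regrasp slightly towards the robot end.

>>> apply_moves([
  {"travel": [0, 0, -0.03], "twist": [0, 0, 0], "claw": 0.06},
  {"travel": [0.02, 0, -0.03], "twist": [0, 0, 0], "claw": 0.06},
  {"travel": [0.02, 0, -0.03], "twist": [0, 0, 0], "claw": 0.06},
  {"travel": [0.02, 0, -0.03], "twist": [0, 0, 0], "claw": 0.06},
  {"travel": [0.02, 0, -0.03], "twist": [0, 0, 0], "claw": 0.06},
  {"travel": [0.02, 0, -0.03], "twist": [0, 0, 0], "claw": 0.06},
])

```text
clock: 4.95
position: [0.4577, -0.1317, 0.0734]
tool_rot: [-3.141, 0.0, -2.912]
force: [1.1, 0.2, -0.4]
grip_width: 0.0598
```

```bash
python3 -c "
from h import *
st();f=grab('wrist');lids(f,.046);cv2.imwrite('pics/w3.png',f['frame'])"
```

```text
t 4.95 p [ 0.4577 -0.1317  0.0734] rot [-3.1410e+00  2.0000e-04 -2.9123e+00] F [ 1.1  0.2 -0.4] w 0.0598 q [ 0.66  0.62 -0.67  2.08  0.65  0.65  1.35]
uv [312. 316.] c [ 477.5 -127.6] LxW 107.7 32.4 yaw 0.225
uv [ 64. 279.] c [ 482.8 -234.6] LxW 82.2 34.2 yaw 0.266
```

View pics/w3.png

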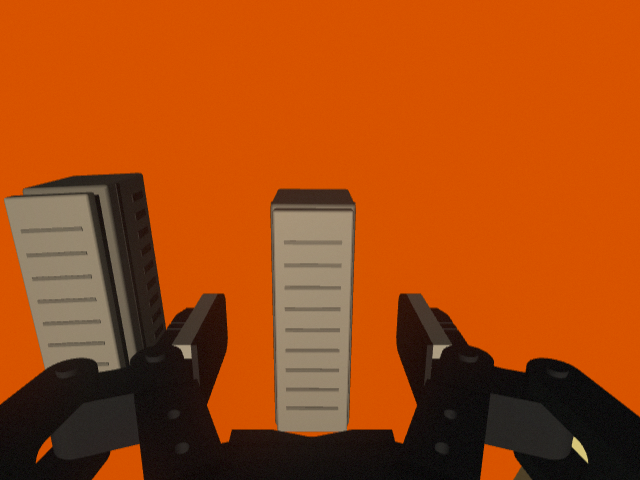

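C is now measured at 107.7 x 32.4 mm, centre (0.4775, -0.1276), so the lid is down. Descend and grip.

>>> apply_moves([
  {"travel": [0, 0, 0.03], "twist": [0, 0, 0], "claw": 0.06},
  {"travel": [0, 0, 0.055], "twist": [0, 0, 0], "claw": 0.06},
  {"travel": [0, 0, 0.055], "twist": [0, 0, 0], "claw": 0.06},
  {"travel": [0, 0, 0.055], "twist": [0, 0, 0], "claw": 0.02},
  {"travel": [0, 0, 0.055], "twist": [0, 0, 0], "claw": 0.02},
  {"travel": [0, 0, 0.055], "twist": [0, 0, 0], "claw": 0.02},
  {"travel": [0, 0, 0.055], "twist": [0, 0, 0], "claw": 0.02},
], force=60)

```text
clock: 5.7
position: [0.4579, -0.1322, 0.0197]
tool_rot: [-3.14, 0.001, -2.913]
force: [-2.2, 1.8, 11.0]
grip_width: 0.0345
```

```bash
python3 -c "
from h import *
st()"
```

```text
t 5.7 p [ 0.4579 -0.1322  0.0197] rot [-3.1397e+00  1.4000e-03 -2.9128e+00] F [-2.2  1.8 11. ] w 0.0345 q [ 0.59  0.71 -0.57  2.1   0.76  0.54  1.25]
```

```bash
python3 -c "
from h import *
plan([.43,.13,.24],np.pi-.117)"
```

```text
travel [-0.0326, 0.2613, -0.2207] twist [-0.09, 0.1, 19.81]
```

>>> apply_moves([
  {"travel": [0, 0, -0.04], "twist": [0, 0, 0], "claw": 0.02},
  {"travel": [0, 0, -0.09], "twist": [0, 0, 0], "claw": 0.02},
  {"travel": [0, 0, -0.12], "twist": [0, 0, 0], "claw": 0.02},
  {"travel": [-0.01, 0.04, -0.15], "twist": [0, 0, 5], "claw": 0.02},
  {"travel": [-0.02, 0.08, -0.18], "twist": [0, 0, 10], "claw": 0.02},
  {"travel": [-0.03, 0.13, -0.22], "twist": [0, 0, 15], "claw": 0.02},
  {"travel": [-0.033, 0.17, -0.22], "twist": [0, 0, 19.8], "claw": 0.02},
  {"travel": [-0.033, 0.215, -0.22], "twist": [0, 0, 19.8], "claw": 0.02},
  {"travel": [-0.033, 0.26, -0.22], "twist": [0, 0, 19.8], "claw": 0.02},
  {"travel": [-0.033, 0.26, -0.22], "twist": [0, 0, 19.8], "claw": 0.02},
])

```text
clock: 6.7
position: [0.4288, 0.1344, 0.2396]
tool_rot: [3.141, 0.002, 3.033]
force: [0.5, -0.3, -1.7]
grip_width: 0.0347
```

```bash
python3 -c "
from h import *
st();f=grab('wrist');cv2.imwrite('pics/w4.png',f['frame']);np.save('w4.npy',f['pose'])
f=grab('side');cv2.imwrite('pics/s4.png',f['frame']);"
```

```text
t 6.7 p [0.4288 0.1344 0.2396] rot [3.1405e+00 1.9000e-03 3.0326e+00] F [ 0.5 -0.3 -1.7] w 0.0347 q [ 0.28  0.33 -0.87  2.    0.31  0.95  0.71]
```

View pics/w4.png

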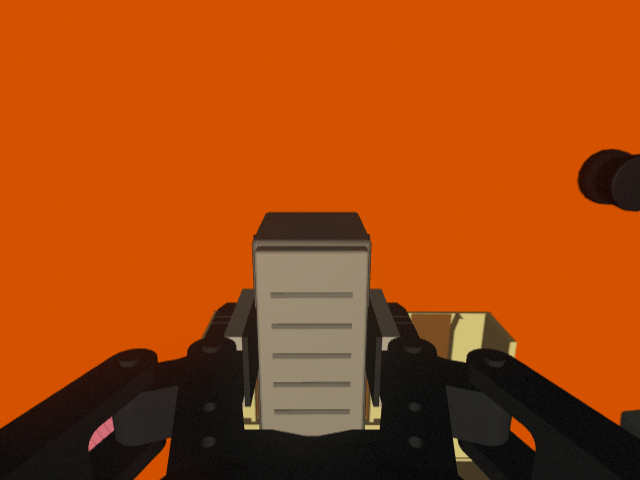

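View pics/s4.png

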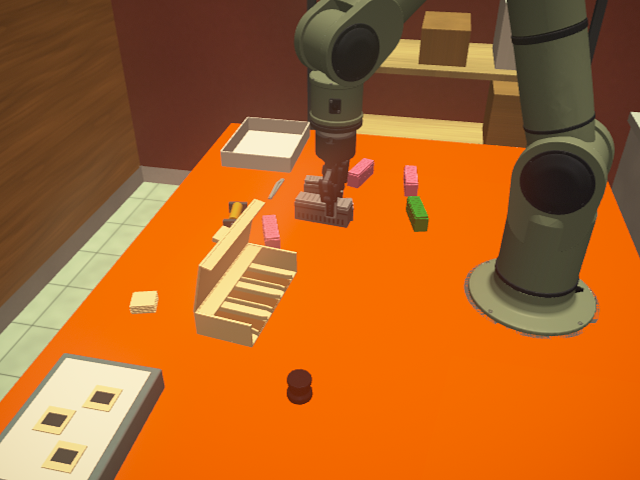

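Held level; C's lid is still seated. The +y front corner of the chest shows at about (490,313). I refine the chest pose from crops of both views.

Run:
```python
import cv2
a=cv2.imread('pics/w4.png')[290:480,360:560];cv2.imwrite('pics/w4c.png',cv2.resize(a,(600,570),interpolation=cv2.INTER_CUBIC))
a=cv2.imread('pics/s4.png')[195:350,190:310];cv2.imwrite('pics/s4c.png',cv2.resize(a,(464,600),interpolation=cv2.INTER_CUBIC))
```

```text
(no output)
```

View pics/w4c.png

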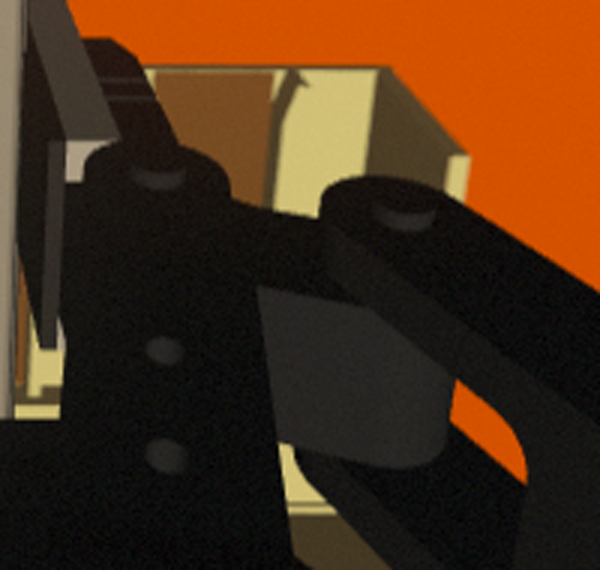

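View pics/s4c.png

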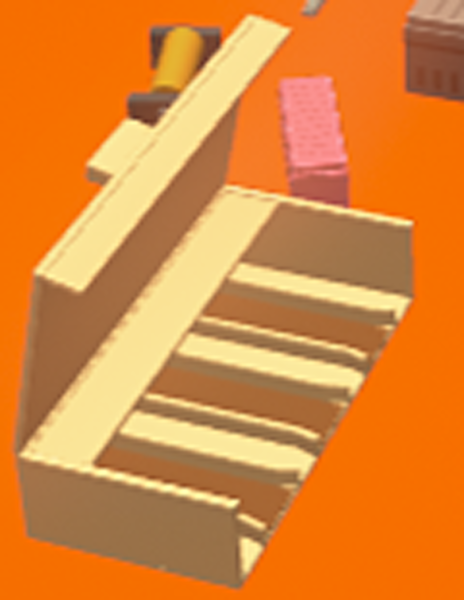

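Run:
```python
from h import *
f=grab('wrist'); f['pose']=np.load('w4.npy'); S=grab('side')
w=lambda x,y:(360+x/3,290+y/3); s=lambda x,y:(190+x*120/464,195+y*155/600)
print('w LFt out',onz(f,w(470,154),.058)); print('w inner top',onz(f,w(449,155),.058)); print('bot in',onz(f,w(386,68),.004),'floor edge L',onz(f,w(160,67),.004), 'rail/bay edge', onz(f,w(272,72),.004))
for n,p,z in [('LFt out',(238,503),.058),('LFb',(241,586),0),('LBb',(28,535),0),('LBt',(17,458),.058),('RFt',(412,222),.058),('RBt',(228,186),.058)]:
  print(n,onz(S,s(*p),z).round(4))
# predicted
def chest(c,yaw):
  M=R.from_euler('z',yaw).as_matrix(); return lambda p:np.r_[c,0]+M@np.array(p)
g=chest([.6075,.1566],-.117)
for n,p in dict(LFt=(-.0625,.134,.058),RFt=(-.0625,-.134,.058),LBt=(.0625,.134,.058),RBt=(.0625,-.134,.058),LFb=(-.0625,.134,0),LFi=(-.0625,.128,.058)).items(): print(n,g(p).round(4),proj(S,g(p)).round(1),proj(f,g(p)).round(1))
```

```text
w LFt out [0.56236759 0.29322946 0.058     ]
w inner top [0.56203064 0.28736081 0.058     ]
bot in [0.561908   0.29112277 0.004     ] floor edge L [0.5535261  0.21890022 0.004     ] rail/bay edge [0.55927087 0.25464792 0.004     ]
LFt out [0.5599 0.2922 0.058 ]
LFb [0.5616 0.2923 0.    ]
LBb [ 0.6849  0.2793 -0.    ]
LBt [0.683  0.2832 0.058 ]
RFt [0.5305 0.0315 0.058 ]
RBt [0.6496 0.0178 0.058 ]
LFt [0.5611 0.297  0.058 ] [250.3 326.5] [521.2 339.5]
RFt [0.5298 0.0308 0.058 ] [296.9 252.2] [202.9 337.7]
LBt [0.6852 0.2824 0.058 ] [193.5 312.9] [502.2 461.1]
RBt [0.6539 0.0162 0.058 ] [247.4 242.5] [211.3 459.8]
LFb [0.5611 0.297  0.    ] [251.9 348. ] [493.1 309.4]
LFi [0.5604 0.291  0.058 ] [251.5 324.5] [514.1 339.5]
```

>>> apply_moves([
  {"travel": [0.02, -0.02, -0.03], "twist": [0, -8, 0], "claw": 0.02},
  {"travel": [0.02, -0.02, -0.05], "twist": [0, -16, 0], "claw": 0.02},
  {"travel": [0.02, -0.02, -0.05], "twist": [0, -24, 0], "claw": 0.02},
  {"travel": [0.02, -0.02, -0.05], "twist": [0, -25, 0], "claw": 0.02},
  {"travel": [0.02, -0.02, -0.05], "twist": [0, -25, 0], "claw": 0.02},
])

```text
clock: 7.4
position: [0.4075, 0.1099, 0.2886]
tool_rot: [-3.138, 0.439, 3.025]
force: [-0.3, -0.8, -1.8]
grip_width: 0.0348
```

```bash
python3 -c "
from h import *
st();f=grab('wrist');cv2.imwrite('pics/w5.png',f['frame']);np.save('w5.npy',f['pose'])"
```

```text
t 7.4 p [0.4075 0.1099 0.2886] rot [-3.1378  0.4389  3.0251] F [-0.3 -0.8 -1.8] w 0.0348 q [ 0.35 -0.04 -0.93  2.28  0.45  0.59  0.53]
```

View pics/w5.png

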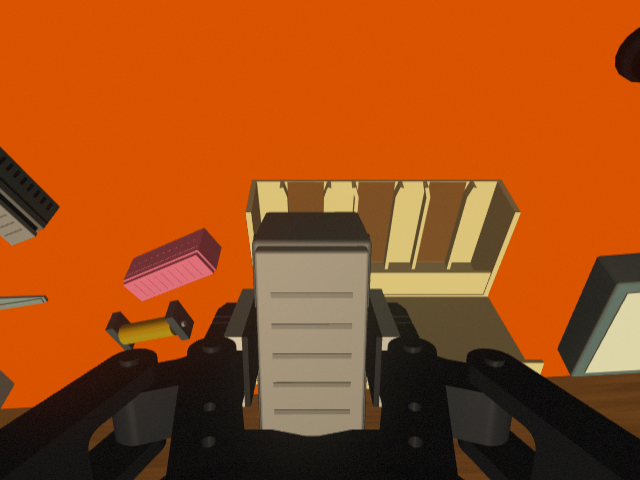

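The chest is now fully visible. The front edge is at row 181 and the brown bay floors are near columns 306, 377 and 448. I measure the corners and bay floor centrelines.

Run:
```python
import cv2
a=cv2.imread('pics/w5.png')[170:310,235:535];cv2.imwrite('pics/w5c.png',cv2.resize(a,(780,364),interpolation=cv2.INTER_CUBIC))
from h import *
f=grab('wrist');f['pose']=np.load('w5.npy');im=cv2.imread('pics/w5.png');h=cv2.cvtColor(im,cv2.COLOR_BGR2HSV)
for v in (188,192,196,205):
    m=(h[v,:,2]<150)&(h[v,:,1]>100)&(h[v,:,2]>70)&(h[v,:,1]<230)
    idx=np.where(m[240:520])[0]+240
    runs=np.split(idx,np.where(np.diff(idx)>2)[0]+1)
    print(v,[(r[0],r[-1]) for r in runs if len(r)>4])
```

```text
188 [(np.int64(250), np.int64(257)), (np.int64(284), np.int64(326)), (np.int64(356), np.int64(399)), (np.int64(429), np.int64(472)), (np.int64(495), np.int64(505))]
192 [(np.int64(249), np.int64(257)), (np.int64(285), np.int64(325)), (np.int64(357), np.int64(397)), (np.int64(430), np.int64(469)), (np.int64(494), np.int64(508))]
196 [(np.int64(249), np.int64(257)), (np.int64(287), np.int64(323)), (np.int64(359), np.int64(395)), (np.int64(430), np.int64(467)), (np.int64(492), np.int64(510))]
205 [(np.int64(247), np.int64(258)), (np.int64(288), np.int64(323)), (np.int64(358), np.int64(393)), (np.int64(429), np.int64(464)), (np.int64(489), np.int64(516))]
```

View pics/w5c.png

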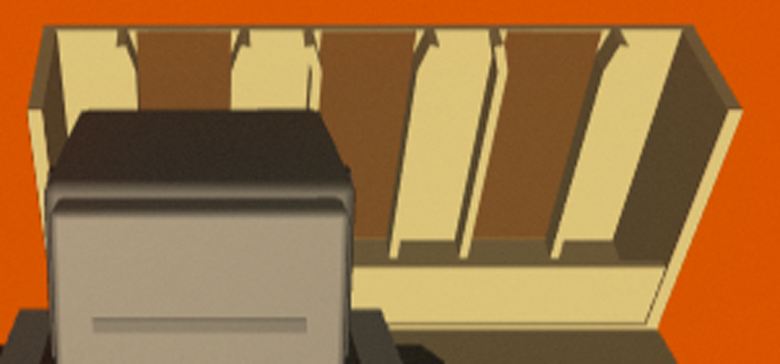

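Run:
```python
from h import *
f=grab('wrist');f['pose']=np.load('w5.npy')
g=lambda u,v,z:onz(f,(u,v),z)
P=dict(LFb=g(501.2,180,0),RFb=g(251.9,180.4,0),LFt=g(520.4,211.5,.058),RFt=g(246.5,211.5,.058),LBt=g(487.3,296,.058),b0=g(306.2,185.4,.004),b1=g(376,185.4,.004),b2=g(447.3,185.4,.004))
for k,v in P.items(): print(k,v.round(4))
loc=dict(LFb=(-.0625,.134),RFb=(-.0625,-.134),LFt=(-.0625,.134),RFt=(-.0625,-.134))
A=np.array([loc[k] for k in loc]);B=np.array([P[k][:2] for k in loc])
Rm,_=R.align_vectors(np.c_[B-B.mean(0),0*B[:,0]],np.c_[A-A.mean(0),0*A[:,0]]);yaw=Rm.as_euler('xyz')[2]
c=B.mean(0)-Rm.as_matrix()[:2,:2]@A.mean(0);print('yaw',yaw,'c',c)
M=Rm.as_matrix()[:2,:2]
for k in P: print(k,(M.T@(P[k][:2]-c)).round(4))
```

```text
LFb [0.5638 0.2945 0.    ]
RFb [0.5331 0.0284 0.    ]
LFt [0.5617 0.2935 0.058 ]
RFt [0.5308 0.03   0.058 ]
LBt [0.6839 0.2797 0.058 ]
b0 [0.5436 0.0861 0.004 ]
b1 [0.5524 0.1605 0.004 ]
b2 [0.5613 0.2365 0.004 ]
yaw -0.115974570442625 c [0.60942379 0.15437778]
LFb [-0.0615  0.1339]
RFb [-0.0613 -0.1339]
LFt [-0.0635  0.1327]
RFt [-0.0637 -0.1327]
LBt [0.0595 0.1331]
b0 [-0.0575 -0.0755]
b1 [-0.0574 -0.0005]
b2 [-0.0573  0.076 ]<stdin>:8: UserWarning: Optimal rotation is not uniquely or poorly defined for the given sets of vectors.
```

The fit agrees with the bay centres within 0.6 mm: chest centre (0.609, 0.1544), yaw -0.116. Next I move C in front of bay2.

```bash
cat >> h.py <<'E'
CC=np.array([.6092,.1544,0]);CY=-.116;CR=R.from_euler('z',CY).as_matrix()
def cplan(x,y,z,T=None): plan(CC+CR@np.array([x,y,z]),CY+np.pi,T)
def cloc():
    s=bot.observe();print('chest-frame TCP',(CR.T@(s['position']-CC)).round(4),'F chest',(CR.T@s['force']).round(1),'yawerr',round(float((s['tool_rot'][2]-CY)%np.pi),4))
E
python3 -c "
from h import *
st();cloc();cplan(-.145,.076,.10);
T=TW();cplan(-.145,.076,.0255)"
```

```text
t 7.55 p [0.4088 0.1108 0.2885] rot [-3.141   0.4348  3.0235] F [ 0.  -0.7 -1. ] w 0.0348 q [ 0.35 -0.04 -0.93  2.28  0.45  0.6   0.53]
chest-frame TCP [-0.1941 -0.0665  0.2885] F chest [ 0.1 -0.7 -1. ] yawerr 3.1395
travel [0.0352, 0.1427, 0.1914] twist [-0.06, 24.91, -0.12]
travel [0.0665, 0.1427, 0.2589] twist [-0.06, 24.91, -0.12]
```

>>> apply_moves([
  {"travel": [0.01, 0.04, 0.02], "twist": [0, 8, 0], "claw": 0.02},
  {"travel": [0.015, 0.08, 0.05], "twist": [0, 16, 0], "claw": 0.02},
  {"travel": [0.02, 0.11, 0.1], "twist": [0, 24, 0], "claw": 0.02},
  {"travel": [0.03, 0.143, 0.14], "twist": [0, 24.9, 0], "claw": 0.02},
  {"travel": [0.0352, 0.143, 0.191], "twist": [0, 24.9, 0], "claw": 0.02},
  {"travel": [0.0352, 0.143, 0.191], "twist": [0, 24.9, 0], "claw": 0.02},
  {"travel": [0.0352, 0.143, 0.191], "twist": [0, 24.9, 0], "claw": 0.02},
])

```text
clock: 8.25
position: [0.4725, 0.2477, 0.0943]
tool_rot: [-3.138, -0.007, 3.025]
force: [-0.4, -0.3, -0.4]
grip_width: 0.0348
```

```bash
python3 -c "
from h import *
st();cloc();f=grab('wrist');lids(f,.1+.028);cv2.imwrite('pics/w6.png',f['frame']);cplan(-.145,.076,.0255)"
```

```text
t 8.25 p [0.4725 0.2477 0.0943] rot [-3.1382 -0.0068  3.0246] F [-0.4 -0.3 -0.4] w 0.0348 q [-0.01  0.71 -0.82  1.92  0.69  0.84  0.25]
chest-frame TCP [-0.1465  0.0769  0.0943] F chest [-0.4 -0.3 -0.4] yawerr 3.1406
uv [312. 336.] c [467.  247.6] LxW 59.8 30.3 yaw -0.115
travel [-0.0019, -0.0007, 0.0704] twist [-0.16, -0.3, -0.03]
```

View pics/w6.png

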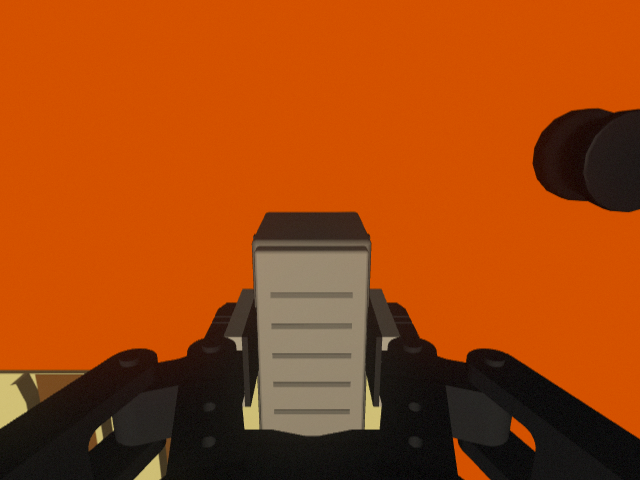

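No slip in the hand. Lower it, then check the height.

>>> apply_moves([
  {"travel": [-0.001, -0.0005, 0.04], "twist": [0, -0.3, 0], "claw": 0.02},
  {"travel": [-0.001, -0.0005, 0.065], "twist": [0, -0.3, 0], "claw": 0.02},
  {"travel": [-0.001, -0.0005, 0.066], "twist": [0, -0.3, 0], "claw": 0.02},
  {"travel": [-0.001, -0.0005, 0.066], "twist": [0, -0.3, 0], "claw": 0.02},
])

```text
clock: 8.7
position: [0.4749, 0.2468, 0.0356]
tool_rot: [-3.141, 0.007, 3.024]
force: [0.6, 0.3, -1.2]
grip_width: 0.0351
```

```bash
python3 -c "
from h import *
st();cloc();cplan(-.145,.076,.0255);f=grab('side');cv2.imwrite('pics/s7.png',cv2.resize(f['frame'][170:350,180:420],(800,600),interpolation=cv2.INTER_CUBIC))"
```

```text
t 8.7 p [0.4749 0.2468 0.0356] rot [-3.1409  0.0075  3.0243] F [ 0.6  0.3 -1.2] w 0.0351 q [-0.07  0.78 -0.74  1.95  0.81  0.73  0.15]
chest-frame TCP [-0.1441  0.0762  0.0356] F chest [ 0.6  0.3 -1.2] yawerr 3.1403
travel [0.001, -0.0002, 0.0101] twist [-0.04, 0.43, -0.07]
```

View pics/s7.png

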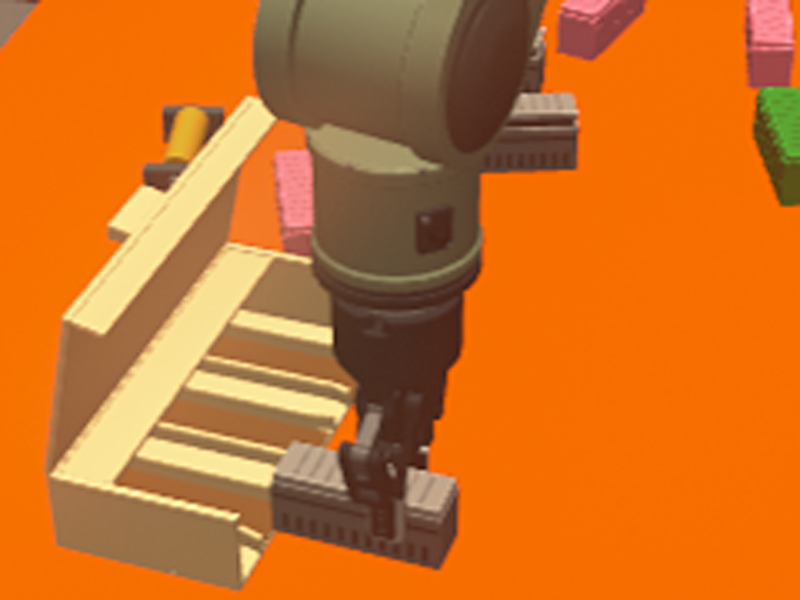

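C is lined up with bay2's mouth. Lower to just above the floor and begin sliding.

>>> apply_moves([
  {"travel": [0.001, 0, 0.0095], "twist": [0, 0.43, 0], "claw": 0.02},
  {"travel": [0.001, 0, 0.0095], "twist": [0, 0.43, 0], "claw": 0.02},
  {"travel": [-0.005, 0, 0.0095], "twist": [0, 0.43, 0], "claw": 0.02},
  {"travel": [-0.012, 0, 0.0095], "twist": [0, 0.43, 0], "claw": 0.02},
  {"travel": [-0.02, 0, 0.0095], "twist": [0, 0.43, 0], "claw": 0.02},
  {"travel": [-0.027, 0, 0.0095], "twist": [0, 0.43, 0], "claw": 0.02},
  {"travel": [-0.035, 0, 0.0095], "twist": [0, 0.43, 0], "claw": 0.02},
  {"travel": [-0.035, 0, 0.0095], "twist": [0, 0.43, 0], "claw": 0.02},
])

```text
clock: 9.55
position: [0.5104, 0.2424, 0.0249]
tool_rot: [-3.141, 0.0, 3.024]
force: [0.7, -0.6, -1.8]
grip_width: 0.0347
```

```bash
python3 -c "
from h import *
st();cloc();cplan(-.055,.076,.025)"
```

```text
t 9.55 p [0.5104 0.2424 0.0249] rot [-3.1408e+00  2.0000e-04  3.0238e+00] F [ 0.7 -0.6 -1.8] w 0.0347 q [-0.04  0.84 -0.73  1.86  0.8   0.76  0.23]
chest-frame TCP [-0.1084  0.076   0.0249] F chest [ 0.8 -0.5 -1.8] yawerr 3.1398
travel [-0.0534, 0.0001, -0.0001] twist [-0.04, 0.01, -0.1]
```

No contact force and the slide is smooth. Continuing.

>>> apply_moves([
  {"travel": [-0.008, 0, 0], "twist": [0, 0, 0], "claw": 0.02},
  {"travel": [-0.016, 0, 0], "twist": [0, 0, 0], "claw": 0.02},
  {"travel": [-0.024, 0, 0], "twist": [0, 0, 0], "claw": 0.02},
  {"travel": [-0.032, 0, 0], "twist": [0, 0, 0], "claw": 0.02},
  {"travel": [-0.04, 0, 0], "twist": [0, 0, 0], "claw": 0.02},
  {"travel": [-0.048, 0, 0], "twist": [0, 0, 0], "claw": 0.02},
  {"travel": [-0.053, 0, 0], "twist": [0, 0, 0], "claw": 0.02},
  {"travel": [-0.053, 0, 0], "twist": [0, 0, 0], "claw": 0.02},
])

```text
clock: 10.35
position: [0.5624, 0.2364, 0.0248]
tool_rot: [-3.141, -0.0, 3.024]
force: [-0.6, 1.2, -1.5]
grip_width: 0.0348
```

```bash
python3 -c "
from h import *
st();cloc();f=grab('side');cv2.imwrite('pics/s8.png',cv2.resize(f['frame'][170:350,180:420],(800,600),interpolation=cv2.INTER_CUBIC))"
```

```text
t 10.35 p [0.5624 0.2364 0.0248] rot [-3.1407e+00 -2.0000e-04  3.0243e+00] F [-0.6  1.2 -1.5] w 0.0348 q [-0.01  0.89 -0.74  1.74  0.78  0.83  0.33]
chest-frame TCP [-0.0559  0.076   0.0248] F chest [-0.7  1.1 -1.5] yawerr 3.1403
```

View pics/s8.png

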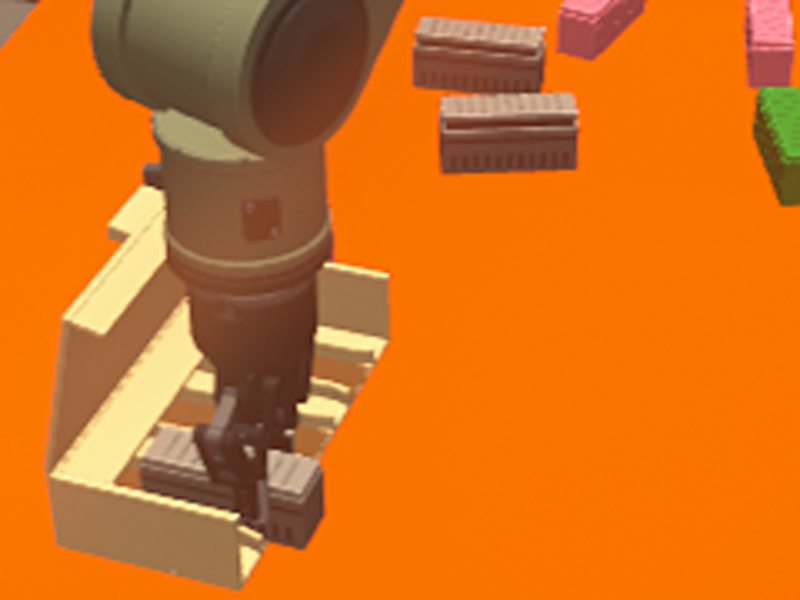

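C is well inside the rails. Release, rise, retreat, then push from behind with closed fingers.

>>> apply_moves([
  {"travel": [0, 0, 0], "twist": [0, 0, 0], "claw": 0.055},
  {"travel": [0, 0, 0], "twist": [0, 0, 0], "claw": 0.055},
  {"travel": [0, 0, 0], "twist": [0, 0, 0], "claw": 0.055},
  {"travel": [0, 0, -0.04], "twist": [0, 0, 0], "claw": 0.055},
  {"travel": [0.02, 0, -0.05], "twist": [0, 0, 0], "claw": 0.03},
  {"travel": [0.065, 0, -0.05], "twist": [0, 0, 0], "claw": 0.0},
  {"travel": [0.065, 0, -0.05], "twist": [0, 0, 0], "claw": 0.0},
  {"travel": [0.065, 0, -0.05], "twist": [0, 0, 0], "claw": 0.0},
  {"travel": [0.065, 0, -0.01], "twist": [0, 0, 0], "claw": 0.0},
  {"travel": [0.065, 0, 0.0], "twist": [0, 0, 0], "claw": 0.0},
])

```text
clock: 11.4
position: [0.4969, 0.2431, 0.0224]
tool_rot: [-3.139, -0.002, 3.024]
force: [-0.7, -0.1, 0.9]
grip_width: 0.0
```

```bash
python3 -c "
from h import *
st();cloc()"
```

```text
t 11.4 p [0.4969 0.2431 0.0224] rot [-3.1387e+00 -2.3000e-03  3.0243e+00] F [-0.7 -0.1  0.9] w 0.0 q [-0.05  0.83 -0.73  1.89  0.81  0.75  0.2 ]
chest-frame TCP [-0.1218  0.0751  0.0224] F chest [-0.7 -0.2  0.9] yawerr 3.1403
```

>>> apply_moves([
  {"travel": [-0.01, 0.001, 0], "twist": [0, 0, 0], "claw": 0.0},
  {"travel": [-0.02, 0.001, 0], "twist": [0, 0, 0], "claw": 0.0},
  {"travel": [-0.03, 0.001, 0], "twist": [0, 0, 0], "claw": 0.0},
  {"travel": [-0.04, 0.001, 0], "twist": [0, 0, 0], "claw": 0.0},
  {"travel": [-0.048, 0.001, 0], "twist": [0, 0, 0], "claw": 0.0},
  {"travel": [-0.053, 0.001, 0], "twist": [0, 0, 0], "claw": 0.0},
  {"travel": [-0.057, 0.001, 0], "twist": [0, 0, 0], "claw": 0.0},
  {"travel": [-0.057, 0.001, 0], "twist": [0, 0, 0], "claw": 0.0},
])

```text
clock: 12.2
position: [0.5544, 0.2384, 0.0249]
tool_rot: [-3.141, -0.0, 3.025]
force: [-0.1, 0.3, 0.0]
grip_width: 0.0005
```

```bash
python3 -c "
from h import *
st();cloc()"
```

```text
t 12.2 p [0.5544 0.2384 0.0249] rot [-3.1407e+00 -2.0000e-04  3.0246e+00] F [-0.1  0.3  0. ] w 0.0005 q [-0.02  0.88 -0.74  1.76  0.78  0.82  0.32]
chest-frame TCP [-0.0642  0.0771  0.0249] F chest [-0.1  0.3  0. ] yawerr 3.1406
```

>>> apply_moves([
  {"travel": [-0.002, 0, 0], "twist": [0, 0, 0], "claw": 0.0},
  {"travel": [-0.004, 0, 0], "twist": [0, 0, 0], "claw": 0.0},
  {"travel": [-0.005, 0, 0], "twist": [0, 0, 0], "claw": 0.0},
])

```text
clock: 12.5
position: [0.5552, 0.2385, 0.0248]
tool_rot: [-3.139, -0.006, 3.027]
force: [-30.2, -3.1, 20.3]
grip_width: 0.0004
```

```bash
python3 -c "
from h import *
st();cloc();f=grab('side');cv2.imwrite('pics/s9.png',cv2.resize(f['frame'][170:350,180:420],(800,600),interpolation=cv2.INTER_CUBIC))"
```

```text
t 12.5 p [0.5552 0.2385 0.0248] rot [-3.1386 -0.0059  3.027 ] F [-30.2  -3.1  20.3] w 0.0004 q [-0.02  0.88 -0.74  1.75  0.78  0.83  0.33]
chest-frame TCP [-0.0634  0.0773  0.0248] F chest [-29.7  -6.6  20.3] yawerr 0.0014
```

View pics/s9.png

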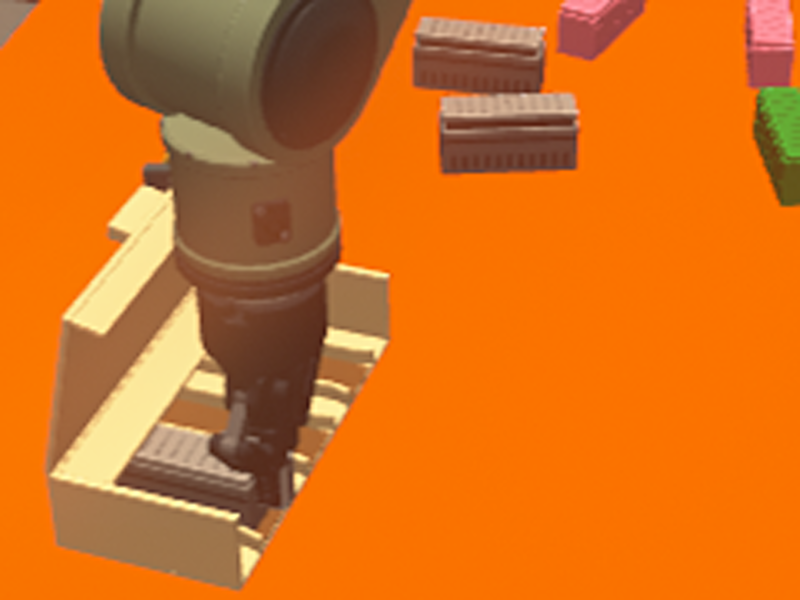

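Rigid stop at TCP chest x = -63 mm; expected is about -61 for a home magazine with 11 mm half-pads. C is home. Back off and go to view A and B.

```bash
python3 -c "
from h import *
plan([.43,-.23,.22],.25+np.pi)"
```

```text
travel [0.072, -0.4803, -0.1934] twist [-0.11, -0.37, -20.89]
```

>>> apply_moves([
  {"travel": [0.03, 0, 0], "twist": [0, 0, 0], "claw": 0.0},
  {"travel": [0.06, 0, -0.03], "twist": [0, 0, 0], "claw": 0.0},
  {"travel": [0.07, 0, -0.08], "twist": [0, 0, 0], "claw": 0.0},
  {"travel": [0.072, -0.03, -0.12], "twist": [0, 0, 0], "claw": 0.0},
  {"travel": [0.072, -0.48, -0.193], "twist": [0, 0, -20.9], "claw": 0.0},
  {"travel": [0.072, -0.48, -0.193], "twist": [0, 0, -20.9], "claw": 0.0},
  {"travel": [0.072, -0.48, -0.193], "twist": [0, 0, -20.9], "claw": 0.0},
  {"travel": [0.072, -0.48, -0.193], "twist": [0, 0, -20.9], "claw": 0.0},
  {"travel": [0.072, -0.48, -0.193], "twist": [0, 0, -20.9], "claw": 0.0},
  {"travel": [0.072, -0.48, -0.193], "twist": [0, 0, -20.9], "claw": 0.0},
])

```text
clock: 13.55
position: [0.4494, -0.0756, 0.193]
tool_rot: [-3.14, -0.001, -2.893]
force: [0.2, -0.2, 0.9]
grip_width: 0.0002
```

>>> apply_moves([
  {"travel": [0, 0, 0], "twist": [0, 0, 0], "claw": 0.0},
  {"travel": [0, 0, 0], "twist": [0, 0, 0], "claw": 0.0},
])

```text
clock: 13.75
position: [0.4499, -0.0749, 0.1926]
tool_rot: [-3.14, -0.0, -2.897]
force: [-1.4, 0.1, -0.5]
grip_width: -0.0003
```

```bash
python3 -c "
from h import *
st();plan([.43,-.23,.22],.25+np.pi);f=grab('wrist');lids(f);cv2.imwrite('pics/w10.png',f['frame'])
f=grab('side');cv2.imwrite('pics/s10.png',cv2.resize(f['frame'][150:350,180:440],(780,600),interpolation=cv2.INTER_CUBIC))"
```

```text
t 13.75 p [ 0.4499 -0.0749  0.1926] rot [-3.1403e+00 -4.0000e-04 -2.8965e+00] F [-1.4  0.1 -0.5] w -0.0003 q [ 0.87  0.5  -1.09  2.03  0.56  0.94  1.3 ]
travel [0.0569, -0.1457, -0.0272] twist [-0.07, -0.02, -0.28]
uv [ 86. 230.] c [ 493.5 -223.4] LxW 106.3 39.0 yaw 0.278
```

View pics/w10.png

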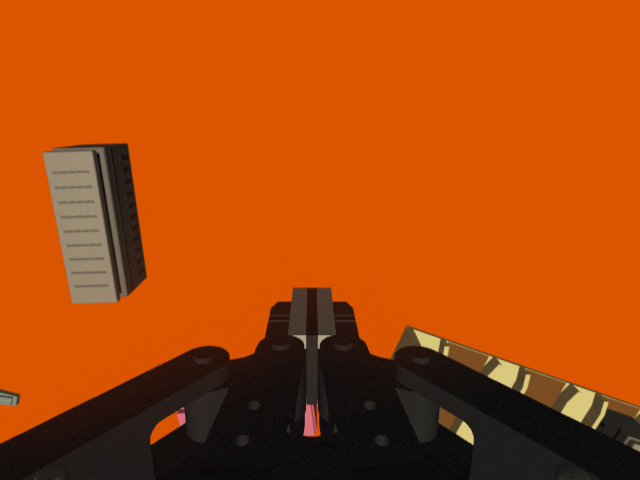

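View pics/s10.png

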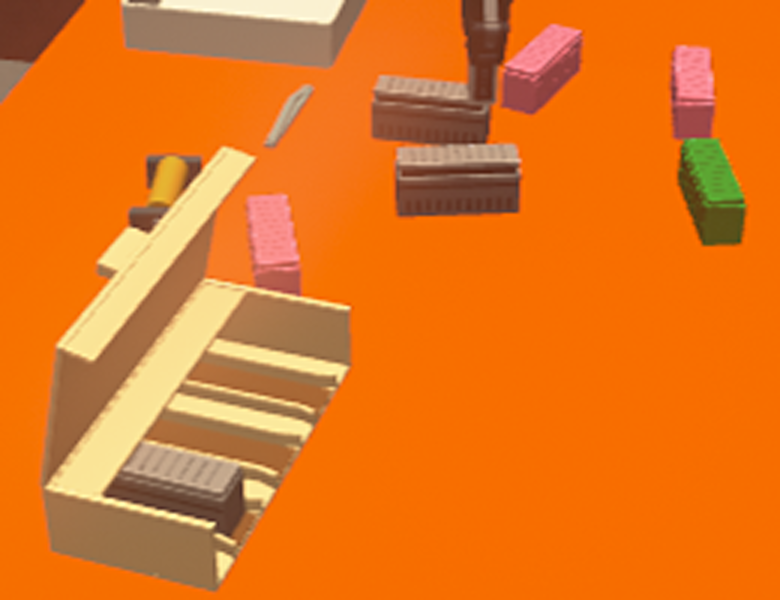

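C sits fully in bay2, under the roof bar. B is still near (0.493, -0.226). Moving above B.

```bash
python3 -c "
from h import *
plan([.493,-.2263,.085],.275+np.pi)"
```

```text
travel [-0.0035, -0.1593, 0.1077] twist [-0.04, -0.02, -1.45]
```

>>> apply_moves([
  {"travel": [-0.0035, -0.05, 0], "twist": [0, 0, -1.45], "claw": 0.0},
  {"travel": [-0.0035, -0.1, 0], "twist": [0, 0, -1.45], "claw": 0.0},
  {"travel": [-0.0035, -0.159, 0.03], "twist": [0, 0, -1.45], "claw": 0.0},
  {"travel": [-0.0035, -0.159, 0.08], "twist": [0, 0, -1.45], "claw": 0.0},
  {"travel": [-0.0035, -0.159, 0.108], "twist": [0, 0, -1.45], "claw": 0.0},
  {"travel": [-0.0035, -0.159, 0.108], "twist": [0, 0, -1.45], "claw": 0.0},
  {"travel": [-0.0035, -0.159, 0.108], "twist": [0, 0, -1.45], "claw": 0.0},
  {"travel": [-0.0035, -0.159, 0.108], "twist": [0, 0, -1.45], "claw": 0.0},
])

```text
clock: 14.65
position: [0.4939, -0.2261, 0.0867]
tool_rot: [-3.139, 0.001, -2.866]
force: [0.8, 0.1, 0.4]
grip_width: 0.0002
```

```bash
python3 -c "
from h import *
st();f=grab('wrist');lids(f);cv2.imwrite('pics/w11.png',f['frame'])"
```

```text
t 14.65 p [ 0.4939 -0.2261  0.0867] rot [-3.1394e+00  1.3000e-03 -2.8662e+00] F [0.8 0.1 0.4] w 0.0002 q [ 0.95  0.76 -0.91  1.9   0.79  0.88  1.48]
uv [ 33. 290.] c [ 540.1 -342.3] LxW 109.2 32.4 yaw 0.08
uv [312. 227.] c [ 472.9 -232.7] LxW 65.7 32.7 yaw 0.274
```

View pics/w11.png

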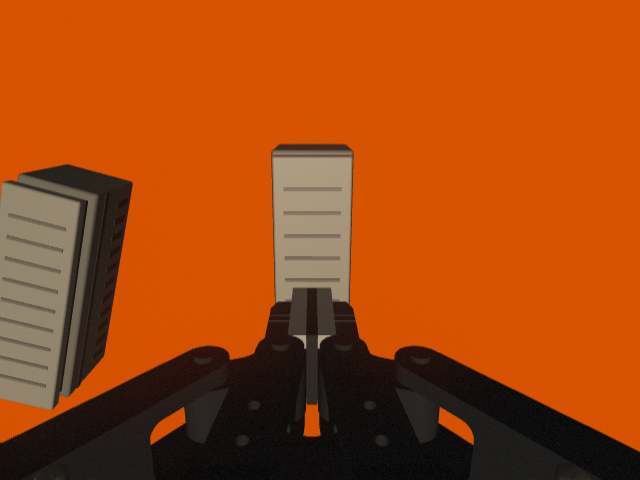

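Centred on B. Pressing its lid.

>>> apply_moves([
  {"travel": [0, 0, 0.025], "twist": [0, 0, 0], "claw": 0.0},
  {"travel": [0, 0, 0.03], "twist": [0, 0, 0], "claw": 0.0},
  {"travel": [0, 0, 0.034], "twist": [0, 0, 0], "claw": 0.0},
  {"travel": [0, 0, 0.037], "twist": [0, 0, 0], "claw": 0.0},
  {"travel": [0, 0, 0.039], "twist": [0, 0, 0], "claw": 0.0},
  {"travel": [0, 0, 0.0405], "twist": [0, 0, 0], "claw": 0.0},
  {"travel": [0, 0, 0.0415], "twist": [0, 0, 0], "claw": 0.0},
])

```text
clock: 15.4
position: [0.4929, -0.2272, 0.0455]
tool_rot: [-3.139, -0.001, -2.868]
force: [-21.7, 3.4, 66.7]
grip_width: -0.0001
```

Seated (66 N at the 45.5 mm height). Lift, open, shift back, look.

>>> apply_moves([
  {"travel": [0, 0, -0.03], "twist": [0, 0, 0], "claw": 0.06},
  {"travel": [0.02, 0, -0.03], "twist": [0, 0, 0], "claw": 0.06},
  {"travel": [0.02, 0, -0.03], "twist": [0, 0, 0], "claw": 0.06},
  {"travel": [0.02, 0, -0.03], "twist": [0, 0, 0], "claw": 0.06},
  {"travel": [0.02, 0, -0.03], "twist": [0, 0, 0], "claw": 0.06},
  {"travel": [0.02, 0, -0.03], "twist": [0, 0, 0], "claw": 0.06},
])

```text
clock: 16.0
position: [0.4737, -0.2322, 0.073]
tool_rot: [-3.141, -0.0, -2.868]
force: [-0.4, 0.2, -0.2]
grip_width: 0.0599
```

```bash
python3 -c "
from h import *
st();f=grab('wrist');lids(f,.046);s=bot.observe()
c,y=[l for l in lids(f,.046,verbose=False) if np.linalg.norm(l[0]-s['position'][:2])<.05][0]
d=np.array([np.cos(y),np.sin(y)]);plan(np.r_[c-.02*d,.0185],y+np.pi)"
```

```text
t 16.0 p [ 0.4737 -0.2322  0.073 ] rot [-3.1411e+00 -3.0000e-04 -2.8678e+00] F [-0.4  0.2 -0.2] w 0.0599 q [ 0.97  0.76 -0.89  1.95  0.81  0.84  1.47]
uv [ 27. 316.] c [ 527.8 -344.5] LxW 75.4 28.0 yaw 0.079
uv [312. 316.] c [ 493.3 -227. ] LxW 107.9 32.4 yaw 0.274
travel [-0.0003, -0.0003, 0.0545] twist [-0.03, -0.02, 0.0]
```

>>> apply_moves([
  {"travel": [0, 0, 0.03], "twist": [0, 0, 0], "claw": 0.06},
  {"travel": [0, 0, 0.0545], "twist": [0, 0, 0], "claw": 0.06},
  {"travel": [0, 0, 0.0545], "twist": [0, 0, 0], "claw": 0.06},
  {"travel": [0, 0, 0.0545], "twist": [0, 0, 0], "claw": 0.02},
  {"travel": [0, 0, 0.0545], "twist": [0, 0, 0], "claw": 0.02},
  {"travel": [0, 0, 0.0545], "twist": [0, 0, 0], "claw": 0.02},
  {"travel": [0, 0, 0.0545], "twist": [0, 0, 0], "claw": 0.02},
], force=60)

```text
clock: 16.75
position: [0.4739, -0.2327, 0.0199]
tool_rot: [-3.14, 0.001, -2.868]
force: [-0.4, 1.1, 8.1]
grip_width: 0.0349
```

```bash
python3 -c "
from h import *
st();cplan(-.150,0,.10)"
```

```text
t 16.75 p [ 0.4739 -0.2327  0.0199] rot [-3.1397e+00  8.0000e-04 -2.8681e+00] F [-0.4  1.1  8.1] w 0.0349 q [ 0.92  0.84 -0.81  1.96  0.91  0.76  1.4 ]
travel [-0.0961, 0.393, -0.0807] twist [-0.1, 0.06, 22.32]
```

>>> apply_moves([
  {"travel": [0, 0, -0.04], "twist": [0, 0, 0], "claw": 0.02},
  {"travel": [0, 0, -0.09], "twist": [0, 0, 0], "claw": 0.02},
  {"travel": [0, 0, -0.12], "twist": [0, 0, 0], "claw": 0.02},
  {"travel": [-0.096, 0.393, -0.12], "twist": [0, 0, 22.3], "claw": 0.02},
  {"travel": [-0.096, 0.393, -0.12], "twist": [0, 0, 22.3], "claw": 0.02},
  {"travel": [-0.096, 0.393, -0.12], "twist": [0, 0, 22.3], "claw": 0.02},
  {"travel": [-0.096, 0.393, -0.12], "twist": [0, 0, 22.3], "claw": 0.02},
  {"travel": [-0.096, 0.393, -0.12], "twist": [0, 0, 22.3], "claw": 0.02},
  {"travel": [-0.096, 0.393, -0.12], "twist": [0, 0, 22.3], "claw": 0.02},
  {"travel": [-0.096, 0.393, -0.12], "twist": [0, 0, 22.3], "claw": 0.02},
])

```text
clock: 17.75
position: [0.4616, 0.1105, 0.1391]
tool_rot: [-3.14, 0.001, 3.026]
force: [1.2, -0.1, -1.5]
grip_width: 0.0353
```

>>> apply_moves([
  {"travel": [0, 0, 0], "twist": [0, 0, 0], "claw": 0.02},
])

```text
clock: 17.85
position: [0.4612, 0.1161, 0.1398]
tool_rot: [3.139, 0.002, 3.035]
force: [1.2, -0.8, -1.8]
grip_width: 0.0348
```

```bash
python3 -c "
from h import *
st();cloc();cplan(-.150,0,.09)"
```

```text
t 17.85 p [0.4612 0.1161 0.1398] rot [3.1388e+00 1.7000e-03 3.0352e+00] F [ 1.2 -0.8 -1.8] w 0.0348 q [ 0.32  0.57 -0.92  2.04  0.62  0.83  0.51]
chest-frame TCP [-0.1426 -0.0552  0.1398] F chest [ 1.2 -0.7 -1.8] yawerr 0.0096
travel [0.007, 0.0551, 0.0499] twist [0.16, 0.1, 0.55]
```

>>> apply_moves([
  {"travel": [0.007, 0.055, 0], "twist": [0, 0, 0.5], "claw": 0.02},
  {"travel": [0.007, 0.055, 0.02], "twist": [0, 0, 0.5], "claw": 0.02},
  {"travel": [0.007, 0.055, 0.05], "twist": [0, 0, 0.5], "claw": 0.02},
  {"travel": [0.007, 0.055, 0.05], "twist": [0, 0, 0.5], "claw": 0.02},
  {"travel": [0.007, 0.055, 0.05], "twist": [0, 0, 0.5], "claw": 0.02},
])

```text
clock: 18.35
position: [0.4612, 0.164, 0.0891]
tool_rot: [-3.141, -0.001, 3.017]
force: [-0.2, 0.5, -1.4]
grip_width: 0.0346
```

```bash
python3 -c "
from h import *
st();cloc();f=grab('wrist');cv2.imwrite('pics/w12.png',f['frame']);cplan(-.145,0,.0255)"
```

```text
t 18.35 p [0.4612 0.164  0.0891] rot [-3.1405e+00 -6.0000e-04  3.0173e+00] F [-0.2  0.5 -1.4] w 0.0346 q [ 0.15  0.66 -0.83  2.04  0.72  0.76  0.32]
chest-frame TCP [-0.1482 -0.0076  0.0891] F chest [-0.3  0.5 -1.4] yawerr 3.1333
travel [-0.0026, 0.0076, 0.064] twist [-0.04, 0.03, -0.5]
```

View pics/w12.png

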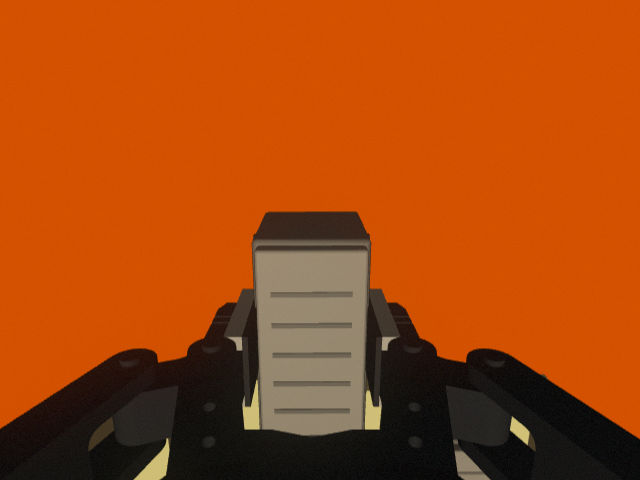

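B is held just as C was. Lower it in front of bay1.

>>> apply_moves([
  {"travel": [-0.0026, 0.0076, 0.02], "twist": [0, 0, -0.5], "claw": 0.02},
  {"travel": [-0.0026, 0.0076, 0.045], "twist": [0, 0, -0.5], "claw": 0.02},
  {"travel": [-0.0026, 0.0076, 0.06], "twist": [0, 0, -0.5], "claw": 0.02},
  {"travel": [-0.0026, 0.0076, 0.063], "twist": [0, 0, -0.5], "claw": 0.02},
  {"travel": [-0.0026, 0.0076, 0.063], "twist": [0, 0, -0.5], "claw": 0.02},
])

```text
clock: 18.9
position: [0.4652, 0.1712, 0.0263]
tool_rot: [-3.141, 0.001, 3.025]
force: [0.7, -0.1, -2.5]
grip_width: 0.0346
```

```bash
python3 -c "
from h import *
st();cloc();cplan(-.055,0,.0252);f=grab('side');cv2.imwrite('pics/s13.png',cv2.resize(f['frame'][170:350,180:420],(800,600),interpolation=cv2.INTER_CUBIC))"
```

```text
t 18.9 p [0.4652 0.1712 0.0263] rot [-3.1410e+00  5.0000e-04  3.0254e+00] F [ 0.7 -0.1 -2.5] w 0.0346 q [ 0.06  0.76 -0.73  2.04  0.85  0.66  0.21]
chest-frame TCP [-0.145   0.      0.0263] F chest [ 0.7 -0.  -2.5] yawerr 3.1414
travel [-0.09, -0.0, 0.0011] twist [-0.03, 0.03, -0.01]
```

View pics/s13.png

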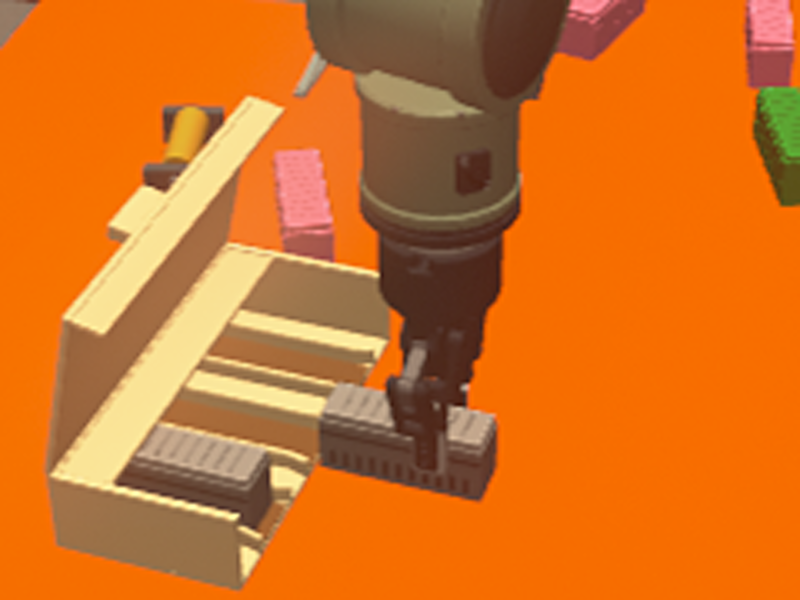

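Aligned with bay1. Slide in.

>>> apply_moves([
  {"travel": [-0.009, 0, 0.001], "twist": [0, 0, 0], "claw": 0.02},
  {"travel": [-0.018, 0, 0.001], "twist": [0, 0, 0], "claw": 0.02},
  {"travel": [-0.027, 0, 0.001], "twist": [0, 0, 0], "claw": 0.02},
  {"travel": [-0.036, 0, 0.001], "twist": [0, 0, 0], "claw": 0.02},
  {"travel": [-0.045, 0, 0.001], "twist": [0, 0, 0], "claw": 0.02},
  {"travel": [-0.054, 0, 0.001], "twist": [0, 0, 0], "claw": 0.02},
  {"travel": [-0.063, 0, 0.001], "twist": [0, 0, 0], "claw": 0.02},
  {"travel": [-0.072, 0, 0.001], "twist": [0, 0, 0], "claw": 0.02},
  {"travel": [-0.081, 0, 0.001], "twist": [0, 0, 0], "claw": 0.02},
  {"travel": [-0.09, 0, 0.001], "twist": [0, 0, 0], "claw": 0.02},
])

```text
clock: 19.95
position: [0.5548, 0.1607, 0.0243]
tool_rot: [-3.141, -0.0, 3.026]
force: [-0.2, 0.4, -1.7]
grip_width: 0.0347
```

```bash
python3 -c "
from h import *
st();cloc()"
```

```text
t 19.95 p [0.5548 0.1607 0.0243] rot [-3.1406e+00 -3.0000e-04  3.0259e+00] F [-0.2  0.4 -1.7] w 0.0347 q [ 0.12  0.85 -0.74  1.83  0.8   0.79  0.4 ]
chest-frame TCP [-0.0547  0.      0.0243] F chest [-0.3  0.3 -1.7] yawerr 0.0003
```

>>> apply_moves([
  {"travel": [0, 0, 0], "twist": [0, 0, 0], "claw": 0.055},
  {"travel": [0, 0, 0], "twist": [0, 0, 0], "claw": 0.055},
  {"travel": [0, 0, 0], "twist": [0, 0, 0], "claw": 0.055},
  {"travel": [0, 0, -0.04], "twist": [0, 0, 0], "claw": 0.055},
  {"travel": [0.02, 0, -0.05], "twist": [0, 0, 0], "claw": 0.03},
  {"travel": [0.065, 0, -0.05], "twist": [0, 0, 0], "claw": 0.0},
  {"travel": [0.065, 0, -0.05], "twist": [0, 0, 0], "claw": 0.0},
  {"travel": [0.065, 0, -0.05], "twist": [0, 0, 0], "claw": 0.0},
  {"travel": [0.065, 0, -0.01], "twist": [0, 0, 0], "claw": 0.0},
  {"travel": [0.065, 0, 0.0], "twist": [0, 0, 0], "claw": 0.0},
])

```text
clock: 20.95
position: [0.4891, 0.1676, 0.0219]
tool_rot: [-3.139, -0.002, 3.025]
force: [0.1, -0.8, 1.2]
grip_width: -0.0003
```

>>> apply_moves([
  {"travel": [-0.01, 0, 0], "twist": [0, 0, 0], "claw": 0.0},
  {"travel": [-0.02, 0, 0], "twist": [0, 0, 0], "claw": 0.0},
  {"travel": [-0.03, 0, 0], "twist": [0, 0, 0], "claw": 0.0},
  {"travel": [-0.04, 0, 0], "twist": [0, 0, 0], "claw": 0.0},
  {"travel": [-0.048, 0, 0], "twist": [0, 0, 0], "claw": 0.0},
  {"travel": [-0.052, 0, 0], "twist": [0, 0, 0], "claw": 0.0},
  {"travel": [-0.055, 0, 0], "twist": [0, 0, 0], "claw": 0.0},
  {"travel": [-0.055, 0, 0], "twist": [0, 0, 0], "claw": 0.0},
])

```text
clock: 21.75
position: [0.5444, 0.1619, 0.0243]
tool_rot: [-3.141, -0.0, 3.026]
force: [-0.6, 0.3, 0.5]
grip_width: 0.0004
```

```bash
python3 -c "
from h import *
st();cloc()"
```

```text
t 21.75 p [0.5444 0.1619 0.0243] rot [-3.1407e+00 -1.0000e-04  3.0257e+00] F [-0.6  0.3  0.5] w 0.0004 q [ 0.11  0.84 -0.74  1.86  0.81  0.77  0.38]
chest-frame TCP [-0.0652 -0.      0.0243] F chest [-0.6  0.2  0.5] yawerr 0.0001
```

>>> apply_moves([
  {"travel": [-0.002, 0, 0], "twist": [0, 0, 0], "claw": 0.0},
  {"travel": [-0.004, 0, 0], "twist": [0, 0, 0], "claw": 0.0},
  {"travel": [-0.006, 0, 0], "twist": [0, 0, 0], "claw": 0.0},
])

```text
clock: 22.05
position: [0.5464, 0.1618, 0.024]
tool_rot: [-3.139, -0.006, 3.027]
force: [-36.8, -0.3, 26.6]
grip_width: 0.0
```

```bash
python3 -c "
from h import *
st();cloc();plan([.50,-.30,.20],.08+np.pi)"
```

```text
t 22.05 p [0.5464 0.1618 0.024 ] rot [-3.1387 -0.0061  3.0274] F [-36.8  -0.3  26.6] w 0.0 q [ 0.12  0.85 -0.74  1.85  0.8   0.78  0.39]
chest-frame TCP [-0.0632  0.0001  0.024 ] F chest [-36.5  -4.5  26.6] yawerr 0.0018
travel [-0.0054, -0.4646, -0.1747] twist [-0.13, -0.37, -11.12]
```

B stops rigidly at the same place, so it is home. Off to A.

>>> apply_moves([
  {"travel": [0.03, 0, 0], "twist": [0, 0, 0], "claw": 0.0},
  {"travel": [0.06, 0, -0.03], "twist": [0, 0, 0], "claw": 0.0},
  {"travel": [0.07, 0, -0.08], "twist": [0, 0, 0], "claw": 0.0},
  {"travel": [0.07, -0.03, -0.12], "twist": [0, 0, 0], "claw": 0.0},
  {"travel": [0.05, -0.46, -0.16], "twist": [0, 0, -11], "claw": 0.0},
  {"travel": [0.05, -0.46, -0.16], "twist": [0, 0, -11], "claw": 0.0},
  {"travel": [0.05, -0.46, -0.16], "twist": [0, 0, -11], "claw": 0.0},
  {"travel": [0.05, -0.46, -0.16], "twist": [0, 0, -11], "claw": 0.0},
  {"travel": [0.05, -0.46, -0.16], "twist": [0, 0, -11], "claw": 0.0},
  {"travel": [0.05, -0.46, -0.16], "twist": [0, 0, -11], "claw": 0.0},
])

```text
clock: 23.05
position: [0.4562, -0.1569, 0.1723]
tool_rot: [-3.14, -0.0, -3.065]
force: [1.4, 0.5, 0.0]
grip_width: -0.0001
```

>>> apply_moves([
  {"travel": [0, -0.11, 0], "twist": [0, 0, 0], "claw": 0.0},
  {"travel": [0, -0.11, 0], "twist": [0, 0, 0], "claw": 0.0},
  {"travel": [0, -0.11, 0], "twist": [0, 0, 0], "claw": 0.0},
  {"travel": [0, -0.11, 0], "twist": [0, 0, 0], "claw": 0.0},
])

```text
clock: 23.45
position: [0.4648, -0.2662, 0.1716]
tool_rot: [-3.141, -0.001, -3.069]
force: [0.3, 1.6, -0.3]
grip_width: 0.0003
```

```bash
python3 -c "
from h import *
st();f=grab('wrist');lids(f);cv2.imwrite('pics/w14.png',f['frame'])
c,y=lids(f,verbose=False)[0]
plan(np.r_[c,.085],y+np.pi)"
```

```text
t 23.45 p [ 0.4648 -0.2662  0.1716] rot [-3.1409e+00 -6.0000e-04 -3.0686e+00] F [ 0.3  1.6 -0.3] w 0.0003 q [ 1.09  0.63 -0.97  1.86  0.62  0.99  1.5 ]
uv [188. 300.] c [ 524.2 -343.8] LxW 81.4 34.9 yaw -0.002
travel [-0.0531, -0.0837, 0.0868] twist [-0.02, -0.02, 4.46]
```

View pics/w14.png

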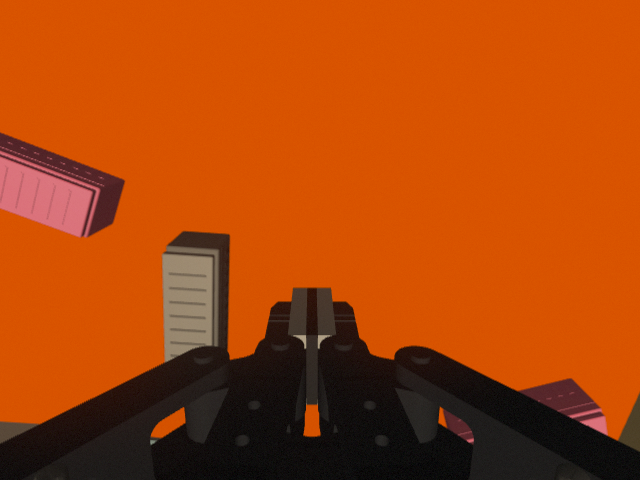

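A is unmoved: y about -0.344, yaw about 0. Moving above it.

```bash
python3 -c "
from h import *
plan([.539,-.344,.085],np.pi)
C=grab('scene');S=grab('side');print('clip',onz(C,(146,247),.01).round(3),onz(C,(178,267),.01).round(3),'roller',onz(C,(205,307),.02).round(3),'loupe',onz(C,(510,328),0).round(3))"
```

```text
travel [-0.0678, -0.085, 0.0868] twist [-0.02, -0.02, 4.32]
clip [ 0.685 -0.397  0.01 ] [ 0.691 -0.287  0.01 ] roller [ 0.749 -0.152  0.02 ] loupe [0.446 0.404 0.   ]
```

>>> apply_moves([
  {"travel": [-0.03, -0.045, 0], "twist": [0, 0, 4.3], "claw": 0.0},
  {"travel": [-0.068, -0.085, 0.01], "twist": [0, 0, 4.3], "claw": 0.0},
  {"travel": [-0.068, -0.085, 0.05], "twist": [0, 0, 4.3], "claw": 0.0},
  {"travel": [-0.068, -0.085, 0.085], "twist": [0, 0, 4.3], "claw": 0.0},
  {"travel": [-0.068, -0.085, 0.085], "twist": [0, 0, 4.3], "claw": 0.0},
  {"travel": [-0.068, -0.085, 0.085], "twist": [0, 0, 4.3], "claw": 0.0},
])

```text
clock: 24.2
position: [0.54, -0.3427, 0.088]
tool_rot: [-3.141, -0.0, -3.138]
force: [1.4, 0.8, 0.7]
grip_width: 0.0003
```

```bash
python3 -c "
from h import *
st();f=grab('wrist');lids(f);cv2.imwrite('pics/w15.png',f['frame'])"
```

```text
t 24.2 p [ 0.54   -0.3427  0.088 ] rot [-3.1413e+00 -2.0000e-04 -3.1384e+00] F [1.4 0.8 0.7] w 0.0003 q [ 0.99  0.85 -0.83  1.64  0.73  0.99  1.48]
uv [305. 229.] c [ 520.1 -346.1] LxW 66.9 32.5 yaw 0.001
```

View pics/w15.png

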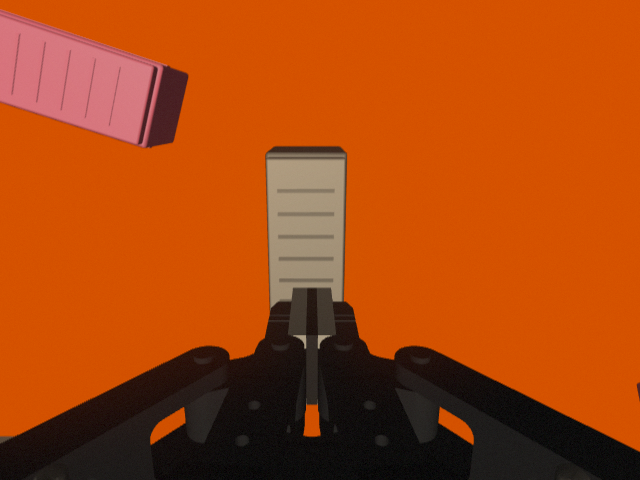

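Lateral offset is 3 mm; correct it while pressing.

>>> apply_moves([
  {"travel": [0, -0.003, 0.025], "twist": [0, 0, 0], "claw": 0.0},
  {"travel": [0, -0.003, 0.031], "twist": [0, 0, 0], "claw": 0.0},
  {"travel": [0, -0.003, 0.035], "twist": [0, 0, 0], "claw": 0.0},
  {"travel": [0, -0.003, 0.038], "twist": [0, 0, 0], "claw": 0.0},
  {"travel": [0, -0.003, 0.04], "twist": [0, 0, 0], "claw": 0.0},
  {"travel": [0, -0.003, 0.0415], "twist": [0, 0, 0], "claw": 0.0},
  {"travel": [0, -0.003, 0.0425], "twist": [0, 0, 0], "claw": 0.0},
])

```text
clock: 24.95
position: [0.54, -0.3472, 0.0458]
tool_rot: [-3.14, 0.001, -3.14]
force: [-9.2, 3.8, 31.1]
grip_width: -0.0
```

>>> apply_moves([
  {"travel": [0, 0, 0.001], "twist": [0, 0, 0], "claw": 0.0},
  {"travel": [0, 0, -0.03], "twist": [0, 0, 0], "claw": 0.06},
  {"travel": [0.02, 0.001, -0.03], "twist": [0, 0, 0], "claw": 0.06},
  {"travel": [0.02, 0.001, -0.03], "twist": [0, 0, 0], "claw": 0.06},
  {"travel": [0.02, 0.001, -0.03], "twist": [0, 0, 0], "claw": 0.06},
  {"travel": [0.02, 0.001, -0.03], "twist": [0, 0, 0], "claw": 0.06},
  {"travel": [0.02, 0.001, -0.03], "twist": [0, 0, 0], "claw": 0.06},
])

```text
clock: 25.65
position: [0.5198, -0.3459, 0.0742]
tool_rot: [-3.141, -0.0, -3.14]
force: [0.1, -0.1, -0.4]
grip_width: 0.06
```

```bash
python3 -c "
from h import *
st();f=grab('wrist');lids(f,.046);s=bot.observe()
c,y=[l for l in lids(f,.046,verbose=False) if np.linalg.norm(l[0]-s['position'][:2])<.05][0]
d=np.array([np.cos(y),np.sin(y)]);plan(np.r_[c-.02*d,.0185],y+np.pi)"
```

```text
t 25.65 p [ 0.5198 -0.3459  0.0742] rot [-3.1411e+00 -4.0000e-04 -3.1401e+00] F [ 0.1 -0.1 -0.4] w 0.06 q [ 1.01  0.85 -0.82  1.69  0.75  0.95  1.47]
uv [313. 315.] c [ 540.3 -346. ] LxW 107.5 32.4 yaw 0.001
travel [-0.0005, -0.0001, 0.0557] twist [-0.03, -0.02, 0.01]
```

A's lid is down (107.5 x 32.4 on the 46 mm plane). Descend and grip.

>>> apply_moves([
  {"travel": [0, 0, 0.03], "twist": [0, 0, 0], "claw": 0.06},
  {"travel": [0, 0, 0.0555], "twist": [0, 0, 0], "claw": 0.06},
  {"travel": [0, 0, 0.0555], "twist": [0, 0, 0], "claw": 0.06},
  {"travel": [0, 0, 0.0555], "twist": [0, 0, 0], "claw": 0.02},
  {"travel": [0, 0, 0.0555], "twist": [0, 0, 0], "claw": 0.02},
  {"travel": [0, 0, 0.0555], "twist": [0, 0, 0], "claw": 0.02},
  {"travel": [0, 0, 0.0555], "twist": [0, 0, 0], "claw": 0.02},
], force=60)

```text
clock: 26.4
position: [0.5202, -0.3465, 0.0205]
tool_rot: [-3.14, 0.001, -3.14]
force: [-0.7, 0.7, 6.9]
grip_width: 0.0347
```

```bash
python3 -c "
from h import *
st();cplan(-.150,-.076,.14)"
```

```text
t 26.4 p [ 0.5202 -0.3465  0.0205] rot [-3.1397e+00  1.3000e-03 -3.1405e+00] F [-0.7  0.7  6.9] w 0.0347 q [ 0.99  0.92 -0.77  1.7   0.82  0.87  1.43]
travel [0.0681, 0.4426, -0.1205] twist [-0.1, 0.08, 6.71]
```

>>> apply_moves([
  {"travel": [0, 0, -0.04], "twist": [0, 0, 0], "claw": 0.02},
  {"travel": [0, 0, -0.09], "twist": [0, 0, 0], "claw": 0.02},
  {"travel": [0, 0, -0.12], "twist": [0, 0, 0], "claw": 0.02},
  {"travel": [0.03, 0.05, -0.12], "twist": [0, 0, 6.7], "claw": 0.02},
  {"travel": [0.068, 0.1, -0.12], "twist": [0, 0, 6.7], "claw": 0.02},
  {"travel": [0.068, 0.15, -0.12], "twist": [0, 0, 6.7], "claw": 0.02},
  {"travel": [0.068, 0.2, -0.12], "twist": [0, 0, 6.7], "claw": 0.02},
  {"travel": [0.068, 0.25, -0.12], "twist": [0, 0, 6.7], "claw": 0.02},
  {"travel": [0.068, 0.3, -0.12], "twist": [0, 0, 6.7], "claw": 0.02},
  {"travel": [0.068, 0.35, -0.12], "twist": [0, 0, 6.7], "claw": 0.02},
])

```text
clock: 27.4
position: [0.4509, -0.0124, 0.1395]
tool_rot: [-3.14, 0.001, 3.025]
force: [2.0, -0.3, -1.9]
grip_width: 0.0352
```

```bash
python3 -c "
from h import *
st();cplan(-.150,-.076,.10)"
```

```text
t 27.4 p [ 0.4509 -0.0124  0.1395] rot [-3.1399e+00  1.2000e-03  3.0254e+00] F [ 2.  -0.3 -1.9] w 0.0352 q [ 0.61  0.54 -0.94  2.1   0.61  0.8   0.75]
travel [0.0122, 0.1081, 0.0393] twist [-0.09, 0.07, -0.01]
```

>>> apply_moves([
  {"travel": [0.01, 0.045, 0], "twist": [0, 0, 0], "claw": 0.02},
  {"travel": [0.01, 0.09, 0], "twist": [0, 0, 0], "claw": 0.02},
  {"travel": [0.01, 0.098, 0.02], "twist": [0, 0, 0], "claw": 0.02},
  {"travel": [0.01, 0.098, 0.04], "twist": [0, 0, 0], "claw": 0.02},
  {"travel": [0.01, 0.098, 0.04], "twist": [0, 0, 0], "claw": 0.02},
  {"travel": [0.01, 0.098, 0.04], "twist": [0, 0, 0], "claw": 0.02},
])

```text
clock: 28.0
position: [0.4525, 0.0845, 0.0993]
tool_rot: [-3.141, -0.0, 3.026]
force: [0.9, 0.4, -1.5]
grip_width: 0.0346
```

```bash
python3 -c "
from h import *
st();cloc();f=grab('wrist');cv2.imwrite('pics/w16.png',f['frame']);cplan(-.145,-.076,.0262)"
```

```text
t 28.0 p [0.4525 0.0845 0.0993] rot [-3.1405e+00 -1.0000e-04  3.0260e+00] F [ 0.9  0.4 -1.5] w 0.0346 q [ 0.34  0.61 -0.87  2.1   0.71  0.75  0.47]
chest-frame TCP [-0.1475 -0.0876  0.0993] F chest [ 0.9  0.5 -1.5] yawerr 0.0004
travel [-0.0022, 0.0118, 0.0734] twist [-0.05, 0.04, -0.01]
```

View pics/w16.png

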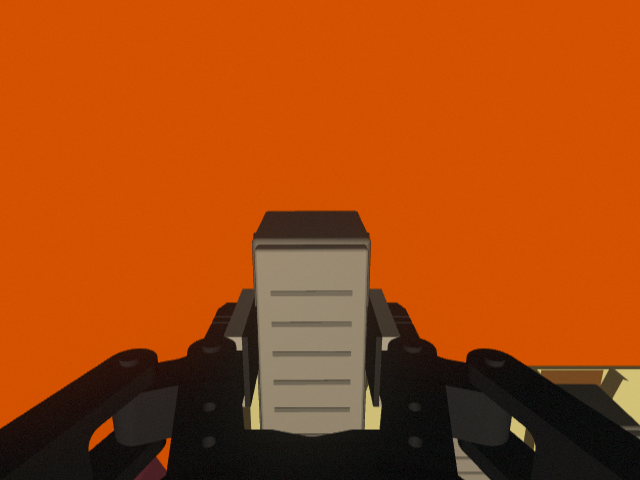

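Same hold as before, no slip. Lower.

>>> apply_moves([
  {"travel": [-0.002, 0.0118, 0.02], "twist": [0, 0, 0], "claw": 0.02},
  {"travel": [-0.002, 0.0118, 0.05], "twist": [0, 0, 0], "claw": 0.02},
  {"travel": [-0.002, 0.0118, 0.068], "twist": [0, 0, 0], "claw": 0.02},
  {"travel": [-0.002, 0.0118, 0.073], "twist": [0, 0, 0], "claw": 0.02},
  {"travel": [-0.002, 0.0118, 0.073], "twist": [0, 0, 0], "claw": 0.02},
  {"travel": [-0.002, 0.0118, 0.073], "twist": [0, 0, 0], "claw": 0.02},
])

```text
clock: 28.65
position: [0.4565, 0.0958, 0.0268]
tool_rot: [-3.141, 0.001, 3.025]
force: [-0.3, 0.5, -1.5]
grip_width: 0.0349
```

```bash
python3 -c "
from h import *
st();cloc();cplan(-.055,-.076,.0258);f=grab('side');cv2.imwrite('pics/s17.png',cv2.resize(f['frame'][170:350,180:420],(800,600),interpolation=cv2.INTER_CUBIC))"
```

```text
t 28.65 p [0.4565 0.0958 0.0268] rot [-3.1410e+00  1.2000e-03  3.0253e+00] F [-0.3  0.5 -1.5] w 0.0349 q [ 0.21  0.74 -0.73  2.12  0.88  0.62  0.31]
chest-frame TCP [-0.1449 -0.0759  0.0268] F chest [-0.4  0.5 -1.5] yawerr 3.1413
travel [-0.0899, -0.0001, 0.0011] twist [-0.03, 0.07, -0.02]
```

View pics/s17.png

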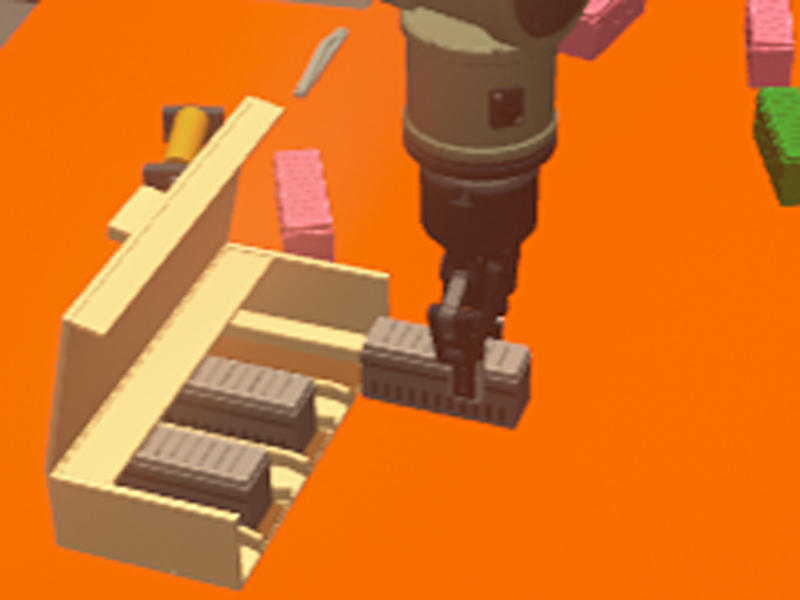

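Aligned with bay0; B and C are home. Slide A in.

>>> apply_moves([
  {"travel": [-0.009, 0, 0.001], "twist": [0, 0, 0], "claw": 0.02},
  {"travel": [-0.018, 0, 0.001], "twist": [0, 0, 0], "claw": 0.02},
  {"travel": [-0.027, 0, 0.001], "twist": [0, 0, 0], "claw": 0.02},
  {"travel": [-0.036, 0, 0.001], "twist": [0, 0, 0], "claw": 0.02},
  {"travel": [-0.045, 0, 0.001], "twist": [0, 0, 0], "claw": 0.02},
  {"travel": [-0.054, 0, 0.001], "twist": [0, 0, 0], "claw": 0.02},
  {"travel": [-0.063, 0, 0.001], "twist": [0, 0, 0], "claw": 0.02},
  {"travel": [-0.072, 0, 0.001], "twist": [0, 0, 0], "claw": 0.02},
  {"travel": [-0.081, 0, 0.001], "twist": [0, 0, 0], "claw": 0.02},
  {"travel": [-0.09, 0, 0.001], "twist": [0, 0, 0], "claw": 0.02},
])

```text
clock: 29.7
position: [0.5459, 0.0853, 0.0246]
tool_rot: [-3.141, -0.0, 3.026]
force: [-0.0, -0.3, -1.0]
grip_width: 0.0345
```

```bash
python3 -c "
from h import *
st();cloc()"
```

```text
t 29.7 p [0.5459 0.0853 0.0246] rot [-3.1406e+00 -3.0000e-04  3.0258e+00] F [-0.  -0.3 -1. ] w 0.0345 q [ 0.26  0.83 -0.75  1.9   0.82  0.76  0.49]
chest-frame TCP [-0.0549 -0.0759  0.0246] F chest [ 0.  -0.3 -1. ] yawerr 0.0002
```

>>> apply_moves([
  {"travel": [0, 0, 0], "twist": [0, 0, 0], "claw": 0.055},
  {"travel": [0, 0, 0], "twist": [0, 0, 0], "claw": 0.055},
  {"travel": [0, 0, 0], "twist": [0, 0, 0], "claw": 0.055},
  {"travel": [0, 0, -0.04], "twist": [0, 0, 0], "claw": 0.055},
  {"travel": [0.02, 0, -0.05], "twist": [0, 0, 0], "claw": 0.03},
  {"travel": [0.065, 0, -0.05], "twist": [0, 0, 0], "claw": 0.0},
  {"travel": [0.065, 0, -0.05], "twist": [0, 0, 0], "claw": 0.0},
  {"travel": [0.065, 0, -0.05], "twist": [0, 0, 0], "claw": 0.0},
  {"travel": [0.065, 0, -0.01], "twist": [0, 0, 0], "claw": 0.0},
  {"travel": [0.065, 0, 0.0], "twist": [0, 0, 0], "claw": 0.0},
])

```text
clock: 30.7
position: [0.4802, 0.0925, 0.0224]
tool_rot: [-3.14, -0.002, 3.025]
force: [0.2, -0.5, 0.7]
grip_width: 0.0001
```

>>> apply_moves([
  {"travel": [-0.01, 0, 0], "twist": [0, 0, 0], "claw": 0.0},
  {"travel": [-0.02, 0, 0], "twist": [0, 0, 0], "claw": 0.0},
  {"travel": [-0.03, 0, 0], "twist": [0, 0, 0], "claw": 0.0},
  {"travel": [-0.04, 0, 0], "twist": [0, 0, 0], "claw": 0.0},
  {"travel": [-0.048, 0, 0], "twist": [0, 0, 0], "claw": 0.0},
  {"travel": [-0.052, 0, 0], "twist": [0, 0, 0], "claw": 0.0},
  {"travel": [-0.055, 0, 0], "twist": [0, 0, 0], "claw": 0.0},
  {"travel": [-0.057, 0, 0], "twist": [0, 0, 0], "claw": 0.0},
  {"travel": [-0.059, 0, 0], "twist": [0, 0, 0], "claw": 0.0},
  {"travel": [-0.061, 0, 0], "twist": [0, 0, 0], "claw": 0.0},
])

```text
clock: 31.7
position: [0.5377, 0.0863, 0.0242]
tool_rot: [-3.139, -0.006, 3.027]
force: [-33.5, 3.0, 22.1]
grip_width: 0.0002
```

```bash
python3 -c "
from h import *
st();cloc()"
```

```text
t 31.7 p [0.5377 0.0863 0.0242] rot [-3.1388 -0.0059  3.0271] F [-33.5   3.   22.1] w 0.0002 q [ 0.26  0.82 -0.75  1.91  0.82  0.75  0.48]
chest-frame TCP [-0.0631 -0.0759  0.0242] F chest [-33.6  -0.9  22.1] yawerr 0.0015
```

All three stop at the same home position (-63.1 to -63.4 mm). Back off, and look while measuring the lid angle from its +y end in the side view.

>>> apply_moves([
  {"travel": [0.03, 0, 0], "twist": [0, 0, 0], "claw": 0.0},
  {"travel": [0.06, 0, -0.03], "twist": [0, 0, 0], "claw": 0.0},
  {"travel": [0.09, 0.02, -0.08], "twist": [0, 0, 0], "claw": 0.0},
  {"travel": [0.09, 0.04, -0.13], "twist": [0, 0, 0], "claw": 0.0},
  {"travel": [0.09, 0.06, -0.18], "twist": [0, -8, 0], "claw": 0.0},
  {"travel": [0.09, 0.076, -0.22], "twist": [0, -16, 0], "claw": 0.0},
  {"travel": [0.09, 0.076, -0.25], "twist": [0, -24, 0], "claw": 0.0},
  {"travel": [0.09, 0.076, -0.25], "twist": [0, -25, 0], "claw": 0.0},
  {"travel": [0.09, 0.076, -0.25], "twist": [0, -25, 0], "claw": 0.0},
])

```text
clock: 32.6
position: [0.4602, 0.1723, 0.2759]
tool_rot: [-3.139, 0.44, 3.028]
force: [0.4, -2.0, 0.3]
grip_width: -0.0
```

```bash
python3 -c "
from h import *
st();cloc();f=grab('wrist');cv2.imwrite('pics/w18.png',f['frame']);np.save('w18.npy',f['pose'])
S=grab('side');cv2.imwrite('pics/s18.png',cv2.resize(S['frame'][190:350,180:310],(650,800))[:600]);cv2.imwrite('pics/s18.png',cv2.resize(S['frame'][190:340,185:305],(480,600),interpolation=cv2.INTER_CUBIC))
def ony(uv,y):
    o,d=ray(S,uv);o=CR.T@(o-CC);d=CR.T@d;return o+d*(y-o[1])/d[1]
for p in [(58,347),(93,360),(45,485)]: print(ony((180+p[0]/3,150+p[1]/3),.134).round(4))
"
```

```text
t 32.6 p [0.4602 0.1723 0.2759] rot [-3.1395  0.4398  3.0283] F [ 0.4 -2.   0.3] w -0.0 q [ 0.18  0.18 -0.96  2.15  0.76  0.73  0.17]
chest-frame TCP [-0.15    0.0006  0.2759] F chest [ 0.6 -2.   0.3] yawerr 0.0027
[0.0341 0.134  0.1814]
[0.01   0.134  0.1769]
[0.058  0.134  0.0604]
```

View pics/w18.png

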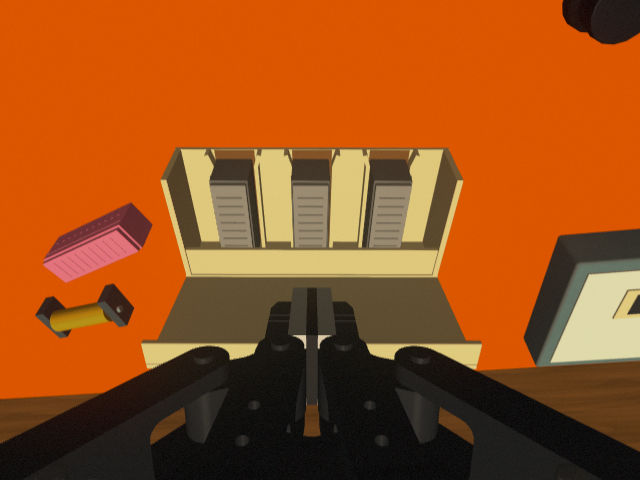

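View pics/s18.png

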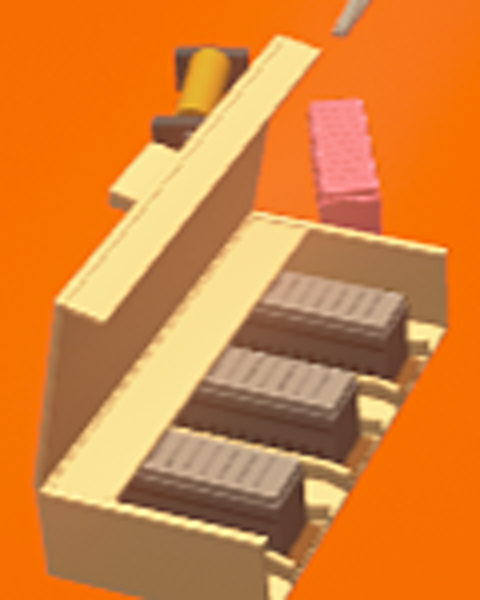

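The wrist view shows all three magazines fully under the roof bar at (235,205), (310,205) and (390,205), evenly. Lid angle is about 1.31 rad: edge at chest x = 34 mm, z = 181 mm, which matches 127 mm from the hinge. Now go over the lid and behind it at y = -65 mm, clear of the fin.

```bash
python3 -c "
from h import *
cplan(-.06,-.065,.27);cplan(.09,-.065,.24)"
```

```text
travel [-0.0795, -0.065, 0.0415] twist [-0.08, 24.9, 0.02]
travel [-0.203, -0.0649, 0.1319] twist [-0.08, 24.9, 0.02]
```

>>> apply_moves([
  {"travel": [-0.03, -0.03, 0.01], "twist": [0, 8, 0], "claw": 0.0},
  {"travel": [-0.06, -0.065, 0.03], "twist": [0, 16, 0], "claw": 0.0},
  {"travel": [-0.08, -0.065, 0.041], "twist": [0, 24.9, 0], "claw": 0.0},
  {"travel": [-0.11, -0.065, 0.063], "twist": [0, 24.9, 0], "claw": 0.0},
  {"travel": [-0.141, -0.065, 0.086], "twist": [0, 24.9, 0], "claw": 0.0},
  {"travel": [-0.172, -0.065, 0.109], "twist": [0, 24.9, 0], "claw": 0.0},
  {"travel": [-0.203, -0.065, 0.132], "twist": [0, 24.9, 0], "claw": 0.0},
  {"travel": [-0.203, -0.065, 0.132], "twist": [0, 24.9, 0], "claw": 0.0},
  {"travel": [-0.203, -0.065, 0.132], "twist": [0, 24.9, 0], "claw": 0.0},
])

```text
clock: 33.6
position: [0.691, 0.0795, 0.2378]
tool_rot: [3.141, -0.003, 3.025]
force: [-0.1, 0.5, -0.4]
grip_width: 0.0001
```

```bash
python3 -c "
from h import *
st();cloc();cplan(.09,-.065,.155);S=grab('side');cv2.imwrite('pics/s19.png',cv2.resize(S['frame'][130:350,160:400],(655,600),interpolation=cv2.INTER_CUBIC))
"
```

```text
t 33.6 p [0.691  0.0795 0.2378] rot [ 3.1415 -0.0034  3.0253] F [-0.1  0.5 -0.4] w 0.0001 q [ 0.26  0.75 -0.83  1.35  0.55  1.28  0.87]
chest-frame TCP [ 0.09   -0.0649  0.2378] F chest [-0.1  0.5 -0.4] yawerr 3.1413
travel [-0.0003, -0.0001, 0.0828] twist [0.01, -0.2, -0.01]
```

View pics/s19.png

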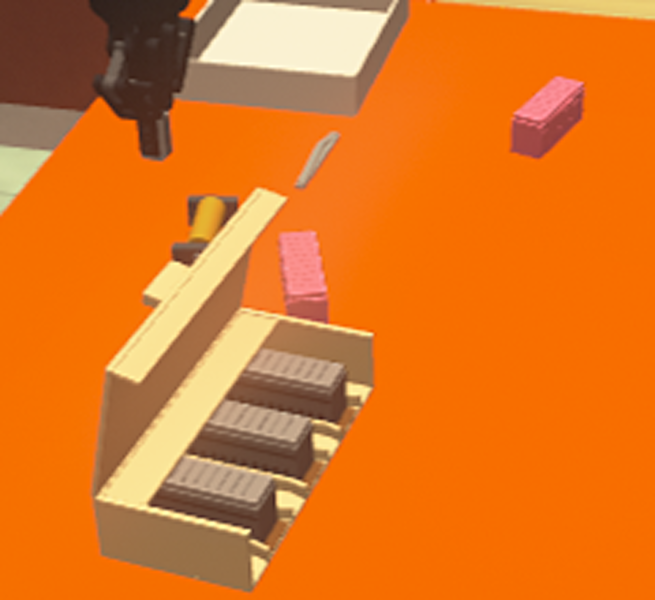

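Tool is behind the lid. Descend, then follow the hinge arc; the script works out the waypoints.

>>> apply_moves([
  {"travel": [0, 0, 0.04], "twist": [0, -0.2, 0], "claw": 0.0},
  {"travel": [0, 0, 0.075], "twist": [0, -0.2, 0], "claw": 0.0},
  {"travel": [0, 0, 0.083], "twist": [0, -0.2, 0], "claw": 0.0},
  {"travel": [0, 0, 0.083], "twist": [0, -0.2, 0], "claw": 0.0},
])

```text
clock: 34.05
position: [0.6907, 0.0795, 0.1573]
tool_rot: [-3.141, 0.003, 3.026]
force: [-0.1, -0.1, 1.5]
grip_width: 0.0001
```

```bash
python3 -c "
from h import *
st();cloc();s=bot.observe();p=CR.T@(s['position']-CC)
for th in [1.31,1.25,1.15,1.05,.95,.85,.75,.65,.55,.45,.35,.25,.15,.1,.05,0,-.02]:
    x=.062-.1*np.cos(th)+.005*np.sin(th)+.011;z=.058+.1*np.sin(th)+.005*np.cos(th)
    print(th,'travel x',round(p[0]-x,4),'z',round(p[2]-z,4))
"
```

```text
t 34.05 p [0.6907 0.0795 0.1573] rot [-3.1405e+00  3.1000e-03  3.0260e+00] F [-0.1 -0.1  1.5] w 0.0001 q [ 0.25  0.82 -0.79  1.43  0.61  1.14  0.82]
chest-frame TCP [ 0.0897 -0.0649  0.1573] F chest [-0.1 -0.1  1.5] yawerr 0.0004
1.31 travel x 0.0376 z 0.0014
1.25 travel x 0.0434 z 0.0029
1.15 travel x 0.0529 z 0.006
1.05 travel x 0.0621 z 0.0101
0.95 travel x 0.0708 z 0.0151
0.85 travel x 0.0789 z 0.0209
0.75 travel x 0.0864 z 0.0275
0.65 travel x 0.0932 z 0.0348
0.55 travel x 0.0993 z 0.0428
0.45 travel x 0.1045 z 0.0513
0.35 travel x 0.1089 z 0.0604
0.25 travel x 0.1123 z 0.0698
0.15 travel x 0.1148 z 0.0795
0.1 travel x 0.1157 z 0.0844
0.05 travel x 0.1163 z 0.0894
0 travel x 0.1167 z 0.0943
-0.02 travel x 0.1167 z 0.0963
```

>>> apply_moves([
  {"travel": [0.025, 0, 0.001], "twist": [0, 0, 0], "claw": 0.0},
  {"travel": [0.0376, 0, 0.0015], "twist": [0, 0, 0], "claw": 0.0},
  {"travel": [0.0434, 0, 0.003], "twist": [0, 0, 0], "claw": 0.0},
  {"travel": [0.053, 0, 0.006], "twist": [0, 0, 0], "claw": 0.0},
  {"travel": [0.062, 0, 0.01], "twist": [0, 0, 0], "claw": 0.0},
  {"travel": [0.071, 0, 0.015], "twist": [0, 0, 0], "claw": 0.0},
  {"travel": [0.079, 0, 0.021], "twist": [0, 0, 0], "claw": 0.0},
  {"travel": [0.0865, 0, 0.0275], "twist": [0, 0, 0], "claw": 0.0},
])

```text
clock: 34.85
position: [0.6048, 0.0897, 0.1292]
tool_rot: [-3.141, 0.005, 3.026]
force: [1.1, 0.3, 3.2]
grip_width: -0.0003
```

```bash
python3 -c "
from h import *
st();cloc();S=grab('side');cv2.imwrite('pics/s20.png',cv2.resize(S['frame'][130:350,160:400],(655,600),interpolation=cv2.INTER_CUBIC))
"
```

```text
t 34.85 p [0.6048 0.0897 0.1292] rot [-3.1406  0.0046  3.0259] F [1.1 0.3 3.2] w -0.0003 q [ 0.28  0.74 -0.8   1.7   0.63  0.97  0.69]
chest-frame TCP [ 0.0032 -0.0648  0.1292] F chest [1.1 0.4 3.2] yawerr 0.0003
```

View pics/s20.png

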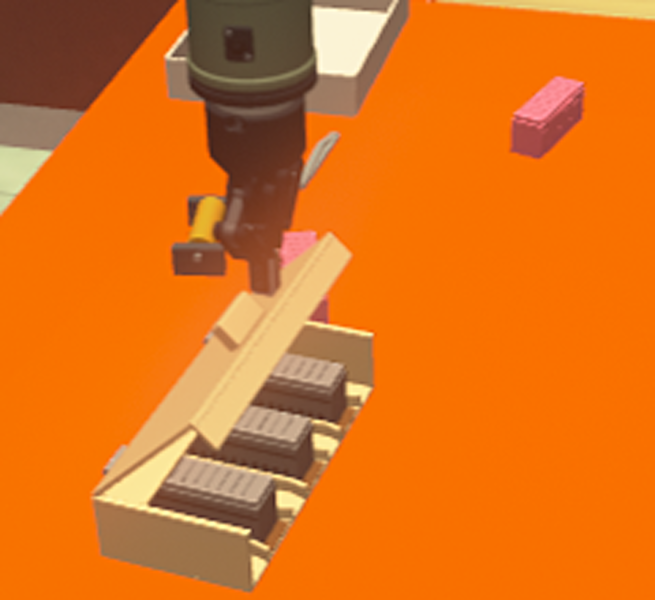

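The lid follows. Continue down to shut.

>>> apply_moves([
  {"travel": [0.007, 0, 0.0075], "twist": [0, 0, 0], "claw": 0.0},
  {"travel": [0.013, 0, 0.0155], "twist": [0, 0, 0], "claw": 0.0},
  {"travel": [0.018, 0, 0.024], "twist": [0, 0, 0], "claw": 0.0},
  {"travel": [0.0225, 0, 0.033], "twist": [0, 0, 0], "claw": 0.0},
  {"travel": [0.026, 0, 0.042], "twist": [0, 0, 0], "claw": 0.0},
  {"travel": [0.0285, 0, 0.052], "twist": [0, 0, 0], "claw": 0.0},
  {"travel": [0.029, 0, 0.057], "twist": [0, 0, 0], "claw": 0.0},
  {"travel": [0.03, 0, 0.062], "twist": [0, 0, 0], "claw": 0.0},
  {"travel": [0.03, 0, 0.065], "twist": [0, 0, 0], "claw": 0.0},
  {"travel": [0.03, 0, 0.066], "twist": [0, 0, 0], "claw": 0.0},
])

```text
clock: 35.9
position: [0.576, 0.093, 0.0633]
tool_rot: [-3.141, 0.005, 3.026]
force: [-2.6, 0.7, 3.3]
grip_width: 0.0001
```

```bash
python3 -c "
from h import *
st();cloc()
"
```

```text
t 35.9 p [0.576  0.093  0.0633] rot [-3.1405  0.0046  3.0259] F [-2.6  0.7  3.3] w 0.0001 q [ 0.24  0.79 -0.74  1.81  0.72  0.83  0.59]
chest-frame TCP [-0.0258 -0.0648  0.0633] F chest [-2.6  0.4  3.3] yawerr 0.0003
```

Almost flat. Press until the contact is rigid.

>>> apply_moves([
  {"travel": [0, 0, 0.001], "twist": [0, 0, 0], "claw": 0.0},
  {"travel": [0, 0, 0.002], "twist": [0, 0, 0], "claw": 0.0},
  {"travel": [0, 0, 0.0025], "twist": [0, 0, 0], "claw": 0.0},
  {"travel": [0, 0, 0.0025], "twist": [0, 0, 0], "claw": 0.0},
])

```text
clock: 36.3
position: [0.5762, 0.093, 0.0628]
tool_rot: [-3.14, 0.006, 3.026]
force: [-13.2, -3.8, 32.7]
grip_width: -0.0002
```

Rigid stop at 62.8 mm (63 expected): shut. Lift clear and check in pictures.

>>> apply_moves([
  {"travel": [0, 0, 0], "twist": [0, 0, 0], "claw": 0.0},
  {"travel": [0, 0, 0], "twist": [0, 0, 0], "claw": 0.0},
  {"travel": [0, 0, -0.04], "twist": [0, 0, 0], "claw": 0.0},
  {"travel": [0.03, 0, -0.08], "twist": [0, 0, 0], "claw": 0.0},
  {"travel": [0.07, 0.03, -0.12], "twist": [0, 0, 0], "claw": 0.0},
  {"travel": [0.11, 0.065, -0.16], "twist": [0, -8, 0], "claw": 0.0},
  {"travel": [0.13, 0.065, -0.2], "twist": [0, -16, 0], "claw": 0.0},
  {"travel": [0.13, 0.065, -0.21], "twist": [0, -24, 0], "claw": 0.0},
  {"travel": [0.13, 0.065, -0.21], "twist": [0, -25, 0], "claw": 0.0},
  {"travel": [0.13, 0.065, -0.21], "twist": [0, -25, 0], "claw": 0.0},
])

```text
clock: 37.3
position: [0.4528, 0.1734, 0.272]
tool_rot: [-3.14, 0.446, 3.029]
force: [-0.1, 0.2, -0.8]
grip_width: 0.0001
```

```bash
python3 -c "
from h import *
st();f=grab('wrist');cv2.imwrite('pics/w21.png',f['frame'])
S=grab('side');cv2.imwrite('pics/s21.png',cv2.resize(S['frame'][150:370,160:400],(655,600),interpolation=cv2.INTER_CUBIC))
for n,p in dict(LFt=(-.065,.134,.063),RFt=(-.065,-.134,.063),lipL=(-.065,.134,.036),RBt=(.062,-.134,.063)).items(): q=CC+CR@np.array(p);print(n,proj(f,q).round(1),'side',proj(S,q).round(1))
"
```

```text
t 37.3 p [0.4528 0.1734 0.272 ] rot [-3.1396  0.4463  3.0291] F [-0.1  0.2 -0.8] w 0.0001 q [ 0.12  0.16 -0.9   2.18  0.75  0.71  0.15]
LFt [465.7 189.3] side [250.9 324. ]
RFt [158.  188.6] side [297.4 250. ]
lipL [457.8 172.3] side [251.6 334.2]
RBt [185.9 286.8] side [247.  240.2]
```

View pics/w21.png

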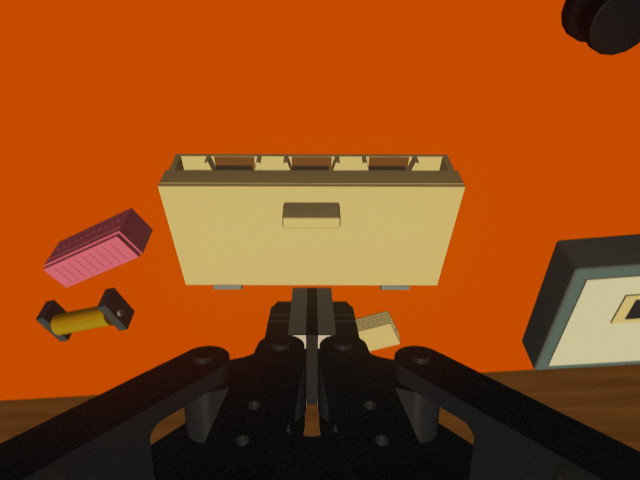

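View pics/s21.png

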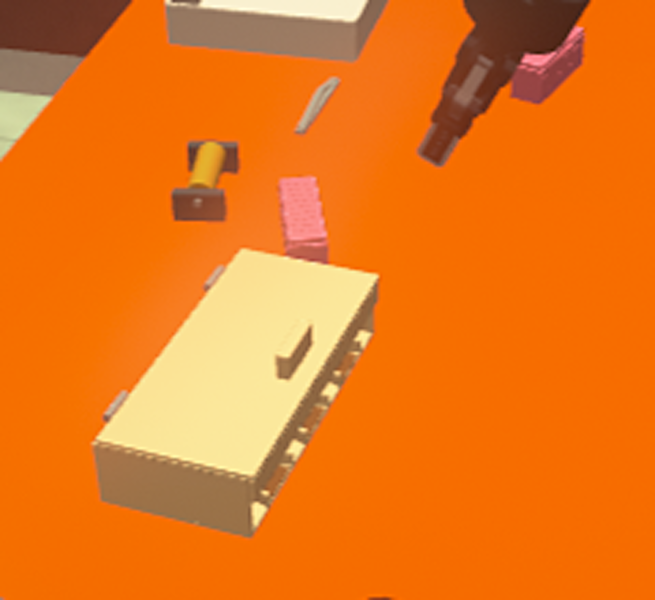

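The lid is flat, with corners within about 3 px of the predicted shut position. The bays show nothing protruding, and the roller, clip and loupe are where they were. Handing in.

```bash
python3 -c "
from h import *
st();print(bot.job_done())"
```

```text
t 37.4 p [0.4538 0.1727 0.2704] rot [-3.1403  0.4404  3.0262] F [-0.  -0.2  0.4] w -0.0001 q [ 0.12  0.16 -0.9   2.18  0.75  0.71  0.16]
the job is handed in; nothing more can be done
None
```

I handed the job in at about 37 s. All three grey magazines are in the chest with their lids seated, and the chest lid is shut. The hand-in gave no verdict.

- **Magazine lids:** pressing each one ended in rigid contact with the fingertips 45.5–45.8 mm above the counter (46 mm seated). For A and B, the later top view also fitted a seated lid (107.5–107.9 x 32.4 mm); C fitted too (107.7 x 32.4 mm).
- **Bays:** C is in bay2, B in bay1 and A in bay0. Each was pushed until it stopped rigidly at 30–37 N, all within 0.3 mm of the same depth. My estimate put that stop about 2 mm deeper, which is about the calibration error. A picture taken before closing showed all three evenly under the roof bar.
- **Chest lid:** it went from about 1.31 rad down to a rigid stop at 62.8 mm, where 63 mm is shut. In the last pictures its front corners were about 1 px (side view) and 3 px (wrist view) from where a shut lid should appear.
- **Bystanders:** the roller, clip, loupe and pink magazine showed no visible movement in the pictures; I did not measure their positions at the end.
- **Disagreement:** hand-picked points in the blurred fixed overview ("scene") camera differed by about 5 mm from the wrist camera. I relied on the wrist camera, which the side camera supported.

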